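Pin a wooden test bar into the bench tension tester

ROBOT

A 6-joint arm with a two-finger parallel gripper is mounted at the origin on the work surface. World frame = base frame: x ahead of the robot, y to its left, z up, the work surface at z = 0. Lengths are in m, angles in rad, forces in N, time in s.
With the tool pointing down it reaches from about 0.25 to 0.775 m from the base axis. Payload 8.9 kg.
Tool frame: the origin (TCP) lies midway between the tips of the shut fingers; the grasp point (between the pads) lies 19 mm behind it; z points along the fingers, x is the direction in which the jaws open and shut, and the axes are right-handed (so a half turn about z gives the same grasp; the last joint's range is limited). The gripper opens to 85 mm and grips with 20 to 120 N. Pads are 22 mm wide; open, the fingers measure 114 mm over their backs; the gripper's body (76 mm by 85 mm) begins 54 mm behind the grasp point. The pads swing forward as they close: fully open they stand 13 mm farther back than shut.
Start: joints at [1.14, 0.291, -0.153, 1.127, 0, 1.431], TCP at [0.151, 0.503, 0.231] pointing down, gripper open.
Joint ranges: [-2.52, 2.52], [-0.91, 1.74], [-1.3, 1.37], [-1.96, 2.02], [-1.52, 1.47], [-3.14, 3.14]. Speed limits (rad/s): [2.22, 2.22, 2.79, 3.14, 3.14, 3.14].

INTERFACE

Orientations are given as [roll, pitch, yaw] about the fixed x, y, z axes, in that order (R = Rz(yaw) Ry(pitch) Rx(roll)).
In Python, from cell import ctrl, snapshot, finish_job, boxes_of, regions_of, tip_of gives the robot as it stands.
- The arm moves only by the tool jog_arm, never from a script. Its argument "moves" is a list of rows, each an object with "delta_pos": the shift along the tool's x, y, z in cm, a list of three; "rot": the turn, a rotation vector about the tool's x, y, z in degrees, a list of three. In form: [{"delta_pos": [tx, ty, tz], "rot": [wx, wy, wz]}, ...]. A call has 1 to 12 rows; each row is the pose to reach, as a shift and turn from the pose commanded when the call began, along the tool's axes at that moment; what a row does not reach only later rows make up. A row lasts 1/12 s, in which the tool goes at most 41.7 mm and 7.16 degrees, less where a joint would pass 70% of its speed; a pose out of reach is approached as far as the arm can. A call with a gripper value outside its range is refused whole. "claw" is the closure, from 0 (fully open) to 1 (shut), set as the call begins (left out, the last holds). The fingers move at their own pace and stop on an object; "grip_force" is the grip in N (left out, the last holds). Time passes only in rows, so rows that repeat a pose let the fingers close. It gives the time, the measured TCP pose, the force and the opening at its end, in the units of the state.
- ctrl.state(): the state, without advancing time (a new reading comes with each control period).
- snapshot(name): name is "scene" or "top" or "wrist"; returns a dict with "image" (384x512x3 uint8, red, green, blue), "fx", "fy", "cx", "cy" (pixels), "k1" (the pictures are not rectified: a ray, as slopes to the right and down, at radius r is drawn at 1 + k1 r^2 times it, then the intrinsics apply), "view" (4x4, takes a point from world to camera coordinates). Camera axes: x right, y down, z forward; pixel columns grow to the right and rows downward; lengths in m; the calibration is good to about 2 mm. A picture is of the moment at which its call begins. There is no depth.
- finish_job(): hands the job in, once; it reports no verdict.
Trained networks look in a picture, given as the dict that the camera call returned (one of the last four; its "shot" number tells which), for a name from the list of things; names that differ only in an ending like _2 or _b are one class to them, and where a whole thing is asked for, a point or a joint stands for the part that bears it (a point fixed in the world has none). Each returns a list of dicts, best first, with "conf" (0 to 1); they miss things now and then, are a little off and sometimes report something else, mostly with a low value. They report only what shows in the picture. A call takes as long as a camera call. They do not tell look-alikes from the thing itself.
- boxes_of(picture, name): "position" ([row, column] in pixels, amid what is visible of it).
- regions_of(picture, name): "region" (384x512 bool, what is visible of it) and "position" ([row, column] in pixels, amid what is visible of it).
- tip_of(picture, name): "position" ([row, column] in pixels: a listed point, or the origin of a listed thing).
The state is a dict: "time": time; "q": joint angles; "qd": joint speeds; "effort": joint torques, N m; "eef_pos": TCP position; "tool_rot": TCP orientation; "wrist_force": force on the tool from outside, world axes, zero at the start; "torque": the same for the moment, N m; "gripper_width": finger opening in m.
Only numpy, scipy, OpenCV 4.12 (cv2) and the standard library are available. Lean on these libraries where they do the work, as an engineer would, in place of code of your own. Each camera call takes 0.05 s, during which the arm holds its last target.

TASK

Mount the wooden test bar, the one with the steel cross-dowel, in the bench tension tester: lay its dowel down in the open notches of the fixed yoke with the bar resting level between the two ends, and slide the crosshead so that the holes of its fork line up with the plain hole in the bar. Then push the long pin through fork and bar, from either side, until its handle is right up against the fork, and let go. Leave the blank, the block, the short pin and the jar where they are.

Things in the scene. Friction and masses are not known exactly. Their poses are not given: they have to be found in the camera images.
- tester: Bench tension tester, fixed, 520 mm long (y) x 110 mm (x). Origin: on the bench under its middle; x across the bed, away from the robot; y from the white housing to the crosshead. Bed top 36 mm. Flat rest for the bar at y = 4 to 34 mm, top at z = 68 mm. Yoke y = -120 to -45 mm, top 108 mm; housing y = -257 to -167 mm, top 142 mm. End plate with unused hand wheel at y = 250 mm.
- yoke_seat (a point): Where the dowel's middle belongs: between the two upright cheeks of the fixed dark-steel yoke, at tester x = 0, y = -70, z = 88 mm. Each cheek is 10 mm thick, with 30 mm clear between them, and has an open-topped notch 17 mm wide, bottom at z = 81 mm, flared above 98 mm. The yoke's solid back is 25 mm behind (-y). Axes as the tester's.
- crosshead (a joint): Sliding crosshead, in m along the tester's y, -0.008 (nearest the yoke) to 0.085. At 0 its fork holes are 140 mm from the yoke seat. About 3 N of friction and 8 N per m/s of damping; it stays where it is left. Starts at 0.025 to 0.070.
- fork_hole (a point): On the crosshead: centre of the fork's pin holes, at tester x = 0, y = 70 mm + joint, z = 88 mm. Holes 17 mm across, along tester x, through two upright cheeks 10 mm thick with 30 mm clear between them, open above and towards the yoke; outer faces 25 mm from this point. Cheeks end 25 mm before the hole (yoke side); solid back 30 mm behind it; top 22 mm above it. Axes as the tester's.
- handle (a point): On the crosshead, moving with it: a point in its upright round black handle, 24 mm in diameter, which spans from 45 mm below this point to 20 mm above it. The point is 140 mm above the bench, 63 mm behind the fork hole along tester y. Grasp from above to slide the crosshead.
- bar: Wooden test bar 180 mm long (y), 24 mm thick (x), 40 mm high (z), on its long edge; 0.13 to 0.21 kg. Origin: centre of its underside. A steel dowel, 14 mm in diameter, 54 mm long, runs along x through its -y end; a plain hole 17 mm across (along x) is at its +y end. In the tester: origin at tester x = 0, y = 0, z = 68 mm, y the same way as the tester's (dowel to the yoke).
- bar_dowel (a point): Middle of the steel dowel's axis: 70 mm from the bar's middle towards -y, 20 mm above its underside.
- bar_hole (a point): Middle of the bar's plain hole: 70 mm from the bar's middle towards +y, 20 mm above its underside.
- pin: Long steel retaining pin lying on the bench, 110 mm long (x), 0.19 to 0.26 kg. Square ribbed handle 44 mm long, 22 x 22 mm, then a round shank to +x, 14 mm in diameter, 66 mm long, its last 12 mm tapered to a 6 mm tip. Origin: centre of the handle's underside; shank axis 11 mm above it; the shoulder (front of the handle) at x = 22 mm.
- pin_mid (a point): On the pin's axis, 25 mm ahead of the shoulder: it meets the fork hole's centre when the pin is fully home, shoulder against a fork cheek. Axes as the pin's.
- pin_tip (a point): Tip of the pin's shank, on its axis, 66 mm ahead of the shoulder.
- short_pin: A pin with the same 44 x 22 x 22 mm handle but a shank only 28 mm long (to +x); not for this job, leave it. Origin: centre of the handle's underside.
- blank: Undrilled wooden blank, 180 mm (y) x 24 mm (x) x 40 mm high, without dowel, on its long edge; leave it. Origin: centre of its underside.
- block: Dark wood sample block, 100 mm long (y), 30 mm (x), 28 mm high; leave it. Origin: centre of its underside.
- jar: Closed amber glass jar, 56 mm in diameter, 58 mm high; leave it. Origin: centre of its underside.
Not all that is in view belongs to the job. Leave any green or orange look-alike of the pin alone.

How it is judged:
On the way, in this order (a step that is already met when the one before it is completed fails the run):
1. the bar lies in the tester, dowel in the yoke's notches, its plain hole in line with the fork's holes (within 5 mm) (distance between bar_dowel and yoke_seat below 0.006 m and angle between the x axis of bar and the x axis of tester, either way round below 0.07 rad and angle between the z axis of bar and the z axis of tester, either way round below 0.06 rad and distance between bar_hole and fork_hole below 0.005 m), for 0.2 s.
2. the long pin is through fork and bar, fully home (all of step 1 and x of pin_mid in the frame of fork_hole between -0.004 and 0.004 m and y of pin_mid in the frame of fork_hole between -0.004 and 0.004 m and z of pin_mid in the frame of fork_hole between -0.004 and 0.004 m and angle between the x axis of pin and the x axis of fork_hole, either way round below 0.1 rad), for 0.2 s.
At the end, for the whole second after the job is handed in: Dowel within 6 mm of the yoke seat; bar level within 0.06 rad, in line within 0.07 rad, its plain hole within 5 mm of the fork hole; long pin through both, its mid point within 4 mm of the fork hole on each axis (handle against the fork), aligned within 0.1 rad; bar and pin at rest, released (all of step 2 and linear speed of each of bar, pin below 0.02 m/s); the robot touches nothing.
It fails at once if the undrilled wooden blank is pushed more than 25 mm or tipped over (distance of blank from where it was at the start of the episode above 0.025 m or angle between blank's own z axis and vertical above 0.4 rad).
It fails at once if the short pin is pushed more than 25 mm or tipped over (distance of short_pin from where it was at the start of the episode above 0.025 m or angle between short_pin's own z axis and vertical above 0.4 rad).
It fails at once if the glass jar is pushed more than 25 mm or tipped over (distance of jar from where it was at the start of the episode above 0.025 m or angle between jar's own z axis and vertical above 0.4 rad).
It fails at once if the dark wood block is pushed more than 25 mm or tipped over (distance of block from where it was at the start of the episode above 0.025 m or angle between block's own z axis and vertical above 0.4 rad).
It also fails if it takes over 61 s, if anything falls off the work surface, if the arm or the gripper's body presses on something with over 40 N, if the wrist force passes 120 N, or if a joint passes its speed limit or range.

## Working session

There is one attempt and no reset: what is moved stays moved. The work goes in short steps, Python scripts to look and compute and a tool call to move; the robot and the scene stay as the last step left them, time stands still between calls to the robot, and variables do not carry over. Pictures are saved under pics/ and viewed, and the job is handed in when it is done.

Besides the shell and the picture viewer there is one more tool, called by a JSON object that holds its "method" and its "body". jog_arm: Moves the arm, as the interface text tells. Its arguments: {"type":"object","properties":{"moves":{"type":"array"},"claw":{"type":"number"},"grip_force":{"type":"number"}},"required":["moves"]}

```bash
ls; mkdir -p pics; cat > h.py <<'E'
import numpy as np, cv2
from cell import ctrl, snapshot, finish_job, boxes_of, regions_of, tip_of
from scipy.spatial.transform import Rotation as R
def save(p,n): cv2.imwrite('pics/'+n+'.png', p['image'][:,:,::-1])
def K(p): return np.array([[p['fx'],0,p['cx']],[0,p['fy'],p['cy']],[0,0,1.]])
def ray(p,px):
    r,c=px
    V=np.array(p['view']); u=cv2.undistortPointsIter(np.array([[[c,r]]],float),K(p),np.array([p['k1'],0,0,0.]),None,None,(3,50,1e-9))[0,0]
    d=V[:3,:3].T@np.array([u[0],u[1],1]); o=-V[:3,:3].T@V[:3,3]
    return o,d
def at_z(p,px,z):
    o,d=ray(p,px); return o+d*(z-o[2])/d[2]
def proj(p,X):
    V=np.array(p['view']); x=V[:3,:3]@np.array(X)+V[:3,3]; a=x[:2]/x[2]; a=a*(1+p['k1']*(a@a))
    return np.array([a[1]*p['fy']+p['cy'],a[0]*p['fx']+p['cx']])
E
python3 - <<'E'
from h import *
ps={n:snapshot(n) for n in ["scene","top","wrist"]}
for n,p in ps.items(): save(p,n+'0'); print(n,p['shot'],p['fx'],p['k1'],np.round(-np.array(p['view'])[:3,:3].T@np.array(p['view'])[:3,3],3))
for n in ["scene","top"]:
  for t in ["yoke_seat","fork_hole","handle","bar","bar_dowel","bar_hole","pin","pin_mid","pin_tip","tester","short_pin","blank","block","jar"]:
    print(n,t,[(np.round(d['position'],1).tolist(),round(d['conf'],2)) for d in tip_of(ps[n],t)[:3]])
s=ctrl.state();print(s)
E
```

```text
pics
scene 1 353.14623307655916 -0.03943302033929664 [ 1.034 -0.242  0.842]
top 2 435.78128882013056 0.012865471850642664 [0.321 0.021 1.164]
wrist 3 319.69860640347486 -0.08154191616336605 [0.072 0.526 0.371]
scene yoke_seat [([236.9, 234.1], 0.59)]
scene fork_hole [([207.6, 283.1], 0.76)]
scene handle [([182.3, 308.5], 0.87)]
scene bar [([238.9, 110.7], 0.89)]
scene bar_dowel [([251.1, 82.5], 0.93)]
scene bar_hole [([222.5, 128.5], 0.57)]
scene pin [([245.7, 175.8], 0.68), ([229.8, 188.1], 0.66), ([204.4, 173.0], 0.62)]
scene pin_mid [([193.2, 172.2], 0.68), ([194.4, 113.3], 0.64)]
scene pin_tip [([247.1, 171.6], 0.7), ([185.0, 164.5], 0.65)]
scene tester [([248.1, 253.6], 0.93)]
scene short_pin [([193.3, 267.0], 0.55)]
scene blank [([166.8, 319.4], 0.9)]
scene block [([270.6, 276.1], 0.59)]
scene jar [([205.1, 232.4], 0.73)]
top yoke_seat [([156.1, 285.4], 0.64)]
top fork_hole [([170.4, 219.1], 0.57)]
top handle [([172.2, 187.3], 0.8)]
top bar [([220.3, 210.2], 0.75), ([236.5, 395.0], 0.73), ([156.7, 286.5], 0.73)]
top bar_dowel [([227.2, 423.9], 0.76)]
top bar_hole [([248.7, 373.
[... 508 characters left out ...]
 ([225.4, 259.1], 0.58)]
{'time': 1.55, 'q': array([ 1.13969080e+00,  2.90707716e-01, -1.53369443e-01,  1.12667253e+00,
       -1.90075452e-05,  1.43149655e+00]), 'qd': array([-1.86612082e-03, -2.10617628e-04, -9.73074678e-04, -7.64592197e-04,
       -1.76429906e-03, -6.45496157e-05]), 'effort': array([ 2.36973810e-04, -5.37023449e+01,  3.31636012e+01,  1.79208004e-03,
       -1.14493209e-04,  6.25110204e-06]), 'eef_pos': array([0.15104637, 0.50282957, 0.23131252]), 'tool_rot': array([ 3.14156735e+00, -4.35436109e-05,  1.27899058e+00]), 'wrist_force': array([ 0.32270768,  0.23803151, -0.02121714]), 'torque': array([ 0.01107218, -0.01306468, -0.03040595]), 'gripper_width': 0.0852774673507911}
```

View pics/top0.png

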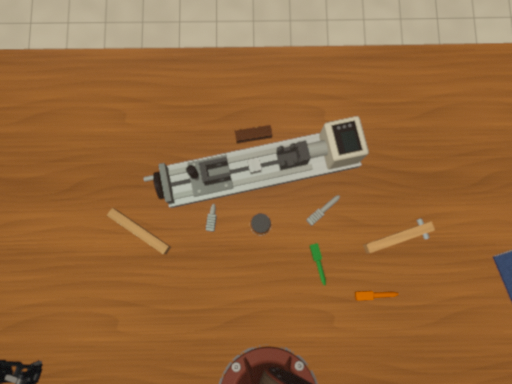

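View pics/scene0.png

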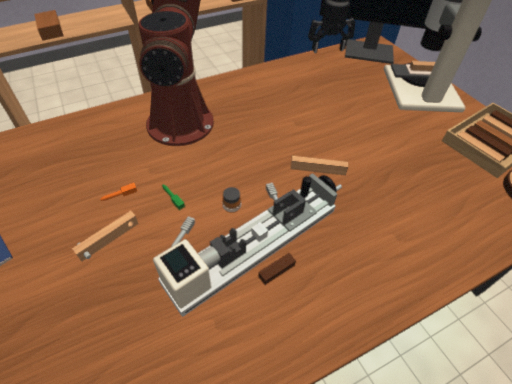

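View pics/wrist0.png

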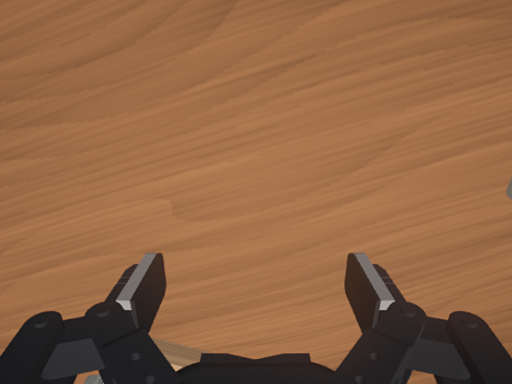

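```bash
cat >> h.py <<'E'
def tri(obs):
    A=np.zeros((3,3));b=np.zeros(3)
    for p,px in obs:
        o,d=ray(p,px);d=d/np.linalg.norm(d);M=np.eye(3)-np.outer(d,d);A+=M;b+=M@o
    X=np.linalg.solve(A,b); return X,[np.linalg.norm(proj(p,X)-px) for p,px in obs]
E
python3 - <<'E'
from h import *
import pickle
s=snapshot("scene");t=snapshot("top")
pickle.dump((s,t),open('st.pkl','wb'))
obs={"yoke_seat":([236.9,234.1],[156.1,285.4]),"fork_hole":([207.6,283.1],[170.4,219.1]),"handle":([182.3,308.5],[172.2,187.3]),
"tester":([248.1,253.6],[171.1,263.9]),"bar":([238.9,110.7],[236.5,395]),"bar_dowel":([251.1,82.5],[227.2,423.9]),"bar_hole":([222.5,128.5],[248.7,373.0])}
for k,(a,b) in obs.items(): print(k,*[np.round(v,4) for v in tri([(s,a),(t,b)])])
for k,px,z in [("yoke",[156.1,285.4],.088),("fork",[170.4,219.1],.088),("handle",[172.2,187.3],.14),("tester",[171.1,263.9],0),("dowel",[227.2,423.9],.02),("hole",[248.7,373],.02),("pin",[215.7,316.2],.0),("mid",[205.5,324.9],.011),("tip",[195,341.3],.011)]:
  print(k,np.round(at_z(t,px,z),4))
for k,px,z in [("yoke",[236.9,234.1],.088),("fork",[207.6,283.1],.088),("handle",[182.3,308.5],.14),("dowel",[251.1,82.5],.02),("hole",[222.5,128.5],.02)]:
  print(k,np.round(at_z(s,px,z),4))
for p,n in((s,'s'),(t,'t')):
  im=p['image'][120:260,130:370] if n=='t' else p['image'][160:310,140:350]
  cv2.imwrite(f'pics/{n}1.png',cv2.resize(im,None,fx=3.3,fy=3.3,interpolation=cv2.INTER_CUBIC)[:,:,::-1])
E
```

```text
yoke_seat [ 0.5948 -0.0531  0.0972] [0.4723 0.4654]
fork_hole [0.5619 0.1116 0.0852] [0.9031 0.9643]
handle [0.5489 0.1874 0.1371] [0.6227 0.6917]
tester [ 0.584   0.0043 -0.0153] [2.2421 2.2626]
bar [ 0.3944 -0.3438  0.0017] [0.8941 0.9359]
bar_dowel [ 0.4158 -0.4168  0.0214] [0.2723 0.2746]
bar_hole [ 0.363  -0.2837  0.0039] [0.5203 0.5664]
yoke [ 0.5967 -0.0549  0.088 ]
fork [0.5623 0.1136 0.088 ]
handle [0.5475 0.1854 0.14  ]
tester [ 0.578  -0.0012  0.    ]
dowel [ 0.4158 -0.418   0.02  ]
hole [ 0.3621 -0.2809  0.02  ]
pin [ 0.4532 -0.1392  0.    ]
mid [ 0.4789 -0.162   0.011 ]
tip [ 0.5065 -0.2073  0.011 ]
yoke [ 0.5898 -0.0497  0.088 ]
fork [0.5629 0.108  0.088 ]
handle [0.5514 0.1873 0.14  ]
dowel [ 0.415  -0.4164  0.02  ]
hole [ 0.3765 -0.2815  0.02  ]
```

View pics/t1.png

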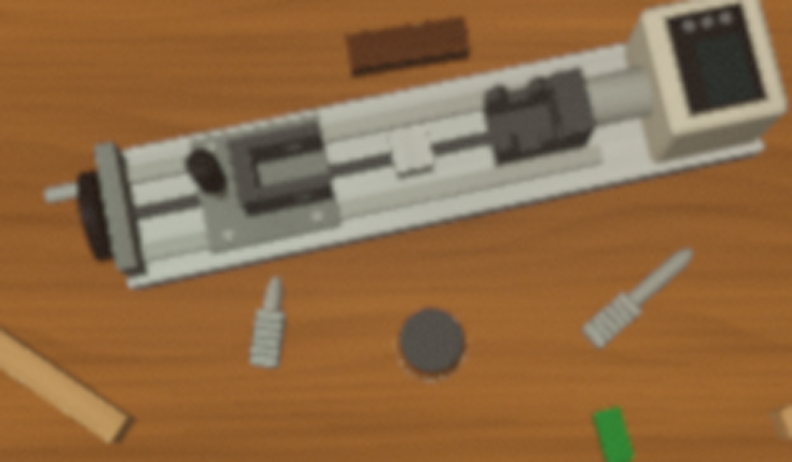

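View pics/s1.png

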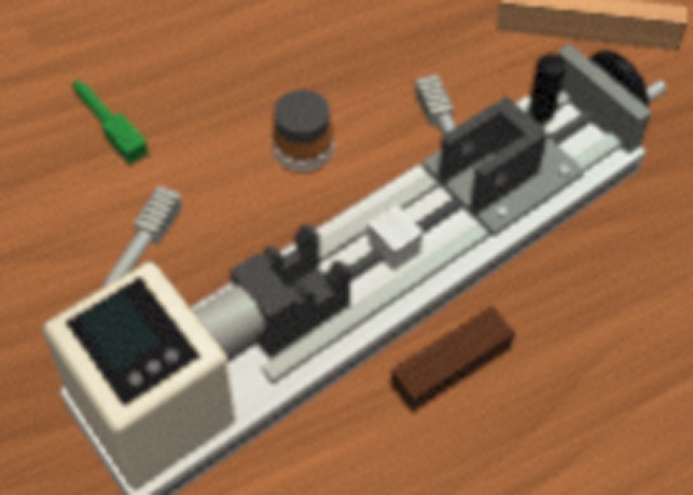

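```bash
python3 - <<'E'
from h import *
import pickle
from scipy.optimize import least_squares
s,t=pickle.load(open('st.pkl','rb'))
c=lambda x,y:np.array([y/3.3+120,x/3.3+130])
cs=lambda x,y:np.array([y/3.3+160,x/3.3+140])
for n,z,px in [("bedL",.036,c(133,281)),("bedR",.036,c(762,146))]: print(n,at_z(t,px,z))
# (cam, px, local xyz, uses joint, weight)
O=[(t,[156.1,285.4],(0,-.07,.088),0),(t,[170.4,219.1],(0,.07,.088),1),(t,[172.2,187.3],(0,.133,.14),1),
(s,[236.9,234.1],(0,-.07,.088),0),(s,[207.6,283.1],(0,.07,.088),1),(s,[182.3,308.5],(0,.133,.14),1),
(t,c(133,281),(-.055,.26,.036),0),(t,c(762,146),(-.055,-.26,.036),0),
(s,cs(649,150),(.055,.26,.036),0)]
def f(v):
    x,y,a,j=v;r=[]
    for p,px,l,u in O:
        L=np.array(l)+[0,j*u,0];ca,sa=np.cos(a),np.sin(a)
        W=[x+ca*L[0]-sa*L[1],y+sa*L[0]+ca*L[1],L[2]]
        r+=list(proj(p,W)-px)
    return r
q=least_squares(f,[.58,0,.17,.03],loss='soft_l1');print(q.x,np.round(q.fun.reshape(-1,2),1))
E
```

```text
bedL [0.48332918 0.24536369 0.036     ]
bedR [ 0.58438432 -0.25856831  0.036     ]
[0.58503206 0.01108547 0.19669331 0.04091266] [[-0.8  1. ]
 [-0.4 -2.5]
 [-1.5  1.6]
 [ 3.9 -1.4]
 [-1.4  3.9]
 [ 0.6 -1.8]
 [ 1.2 -3.9]
 [ 0.9 -1.4]
 [-0.9 -0.5]]
```

```bash
cat >> h.py <<'E'
def go(pos,yaw,st=None):
    st=st or ctrl.state(); Rt=R.from_euler('xyz',st['tool_rot']); G=R.from_euler('xyz',[np.pi,0,yaw])
    d=Rt.inv().apply(np.array(pos)-st['eef_pos'])*100; r=(Rt.inv()*G).as_rotvec(degrees=True)
    print('t',round(st['time'],2),'at',np.round(st['eef_pos'],4),np.round(st['tool_rot'],4),'w',round(st['gripper_width'],4),'F',np.round(st['wrist_force'],1)); print('delta cm',np.round(d,2),'rot deg',np.round(r,2))
E
python3 - <<'E'
from h import *
go([.551-.03,.180,.26],1.768)
E
```

```text
t 1.65 at [0.151  0.5028 0.2313] [-3.1415  0.      1.279 ] w 0.0856 F [ 0.2 -0.7 -0.1]
delta cm [-20.27  44.72  -2.87] rot deg [ -0.     0.   -28.02]
```

{"method": "jog_arm", "body": {"moves": [{"delta_pos":[-20.3,44.7,-2.9],"rot":[0,0,-28]},{"delta_pos":[-20.3,44.7,-2.9],"rot":[0,0,-28]},{"delta_pos":[-20.3,44.7,-2.9],"rot":[0,0,-28]},{"delta_pos":[-20.3,44.7,-2.9],"rot":[0,0,-28]},{"delta_pos":[-20.3,44.7,-2.9],"rot":[0,0,-28]},{"delta_pos":[-20.3,44.7,-2.9],"rot":[0,0,-28]},{"delta_pos":[-20.3,44.7,-2.9],"rot":[0,0,-28]},{"delta_pos":[-20.3,44.7,-2.9],"rot":[0,0,-28]},{"delta_pos":[-20.3,44.7,-2.9],"rot":[0,0,-28]},{"delta_pos":[-20.3,44.7,-2.9],"rot":[0,0,-28]},{"delta_pos":[-20.3,44.7,-2.9],"rot":[0,0,-28]},{"delta_pos":[-20.3,44.7,-2.9],"rot":[0,0,-28]}]}}

```text
time: 2.65
eef_pos: [0.5135, 0.1855, 0.2599]
tool_rot: [3.141, -0.0, 1.767]
wrist_force: [1.1, 1.5, 0.3]
gripper_width: 0.0852
```

```bash
python3 - <<'E'
from h import *
p=snapshot("wrist");save(p,'w2')
V=np.array(p['view']);print('cam',-V[:3,:3].T@V[:3,3],'z',V[2,:3],'x',V[0,:3])
for n in ["handle","fork_hole","yoke_seat","tester"]: print(n,[(np.round(d['position'],1).tolist(),round(d['conf'],2)) for d in tip_of(p,n)[:2]])
go([.551,.180,.25],1.768)
E
```

```text
cam [0.43303416 0.16920689 0.40035142] z [ 0.31460784  0.06213805 -0.94718571] x [-1.94769523e-01  9.80848976e-01 -3.46262964e-04]
handle [([221.6, 235.4], 0.82)]
fork_hole [([200.6, 177.9], 0.96)]
yoke_seat [([202.3, 20.2], 0.67)]
tester [([177.7, 112.8], 0.64)]
t 2.9 at [0.5118 0.1872 0.2594] [-3.1407e+00 -3.0000e-04  1.7669e+00] w 0.0855 F [-0.1 -0.5  0.8]
delta cm [-1.47  3.7   0.93] rot deg [-0.05 -0.02 -0.06]
```

View pics/w2.png

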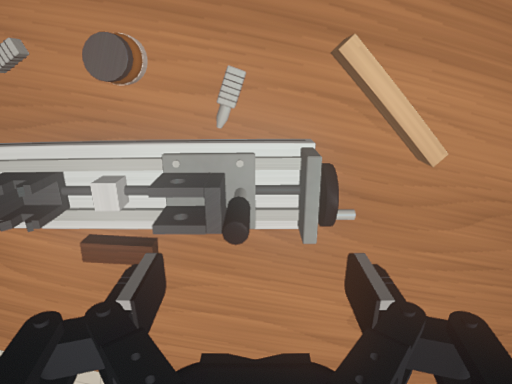

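```bash
python3 - <<'E'
from h import *
p=snapshot("wrist")
for n,px,z in [("handle",[221.6,235.4],.14),("fork",[200.6,177.9],.088),("yoke",[202.3,20.2],.088),("handletop",[236,236],.16),("bedcorner",[146,315],.036),("bedleft",[147,5],.036),("restTL",[178,92],.068),("restTR",[177,125],.068)]: print(n,np.round(at_z(p,px,z),4))
im=cv2.resize(p['image'][130:260],None,fx=3,fy=3,interpolation=cv2.INTER_CUBIC)
cv2.imwrite('pics/w2a.png',im[:,:780,::-1]);cv2.imwrite('pics/w2b.png',im[:,400:1100,::-1])
E
```

```text
handle [0.5486 0.1765 0.14  ]
fork [0.5603 0.1144 0.088 ]
yoke [ 0.597  -0.0584  0.088 ]
handletop [0.5524 0.1788 0.16  ]
bedcorner [0.4844 0.2519 0.036 ]
bedleft [ 0.5551 -0.1141  0.036 ]
restTL [0.561  0.0131 0.068 ]
restTR [0.5526 0.05   0.068 ]
```

View pics/w2a.png

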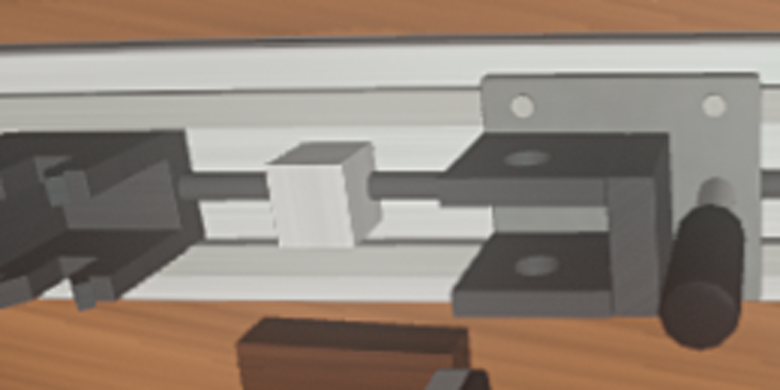

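```bash
python3 - <<'E'
from h import *
go([.5487,.1768,.122],1.77)
E
```

```text
t 2.95 at [0.5114 0.1878 0.2595] [-3.1409e+00 -3.0000e-04  1.7682e+00] w 0.0852 F [0.2 0.3 0. ]
delta cm [-1.81  3.45 13.75] rot deg [-0.04 -0.02 -0.11]
```

{"method": "jog_arm", "body": {"moves": [{"delta_pos":[-1.8,3.5,2],"rot":[0,0,0]},{"delta_pos":[-1.8,3.5,2],"rot":[0,0,0]},{"delta_pos":[-1.8,3.5,4],"rot":[0,0,0]},{"delta_pos":[-1.8,3.5,4],"rot":[0,0,0]},{"delta_pos":[-1.8,3.5,4],"rot":[0,0,0]}]}}

```text
time: 3.37
eef_pos: [0.5485, 0.1773, 0.2191]
tool_rot: [-3.139, -0.0, 1.769]
wrist_force: [0.7, 0.5, 0.3]
gripper_width: 0.0854
```

```bash
python3 - <<'E'
from h import *
p=snapshot("wrist");save(p,'w3')
for n in ["handle","fork_hole","yoke_seat"]: 
  for d in tip_of(p,n)[:1]: print(n,np.round(d['position'],1),d['conf'],np.round(at_z(p,d['position'],.14 if n=='handle' else .088),4))
go([.5487,.1768,.122],1.77)
E
```

```text
handle [203.7 250.4] 0.68 [0.5507 0.174  0.14  ]
fork_hole [184.4 184.8] 0.67 [0.5637 0.116  0.088 ]
t 3.57 at [0.5501 0.177  0.2209] [3.14   0.     1.7684] w 0.0858 F [0.2 0.6 0.8]
delta cm [ 0.01 -0.16  9.88] rot deg [ 0.09  0.   -0.09]
```

View pics/w3.png

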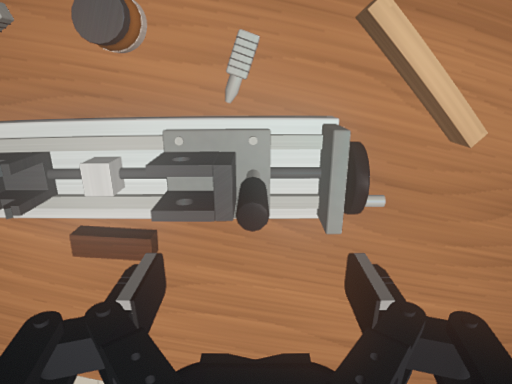

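{"method": "jog_arm", "body": {"moves": [{"delta_pos":[-0.1,-0.1,4],"rot":[0,0,0]},{"delta_pos":[-0.1,-0.1,7.5],"rot":[0,0,0]},{"delta_pos":[-0.1,-0.1,9.8],"rot":[0,0,0]},{"delta_pos":[-0.1,-0.1,9.8],"rot":[0,0,0]},{"delta_pos":[-0.1,-0.1,9.8],"rot":[0,0,0]}]}}

```text
time: 3.98
eef_pos: [0.5488, 0.1754, 0.1219]
tool_rot: [-3.14, -0.0, 1.768]
wrist_force: [0.5, 0.2, 1.4]
gripper_width: 0.0853
```

{"method": "jog_arm", "body": {"claw": 1, "grip_force": 30, "moves": [{"delta_pos":[0,0,0],"rot":[0,0,0]},{"delta_pos":[0,0,0],"rot":[0,0,0]},{"delta_pos":[0,0,0],"rot":[0,0,0]},{"delta_pos":[0,0,0],"rot":[0,0,0]},{"delta_pos":[0,0,0],"rot":[0,0,0]},{"delta_pos":[0,0,0],"rot":[0,0,0]},{"delta_pos":[0,0,0],"rot":[0,0,0]},{"delta_pos":[0,0,0],"rot":[0,0,0]}]}}

```text
time: 4.65
eef_pos: [0.5497, 0.1755, 0.1225]
tool_rot: [3.14, -0.0, 1.768]
wrist_force: [-0.6, -0.6, 6.3]
gripper_width: 0.0232
```

```bash
python3 - <<'E'
from h import *
p=snapshot("wrist");save(p,'w4')
for n in ["fork_hole","yoke_seat"]: 
  for d in tip_of(p,n)[:1]: print(n,np.round(d['position'],1),d['conf'],np.round(at_z(p,d['position'],.14 if n=='handle' else .088),4))
st=ctrl.state();go([.5487,.1768,.122],1.77,st)
E
```

```text
fork_hole [231.1 153.6] 0.96 [0.5644 0.115  0.088 ]
t 4.8 at [0.5497 0.1755 0.1225] [ 3.1403e+00 -1.0000e-04  1.7677e+00] w 0.0227 F [-1.2  0.3  5.9]
delta cm [ 0.15 -0.07  0.05] rot deg [ 0.07 -0.   -0.13]
```

View pics/w4.png

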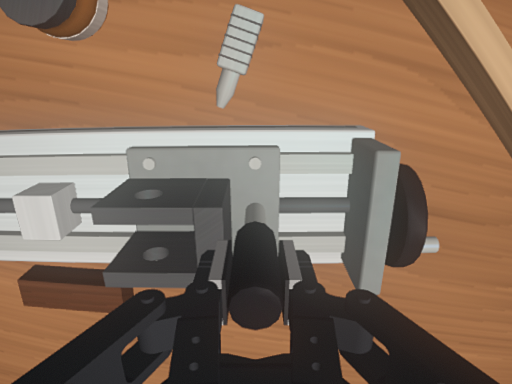

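{"method": "jog_arm", "body": {"moves": [{"delta_pos":[-0.5,0,0],"rot":[0,0,0]},{"delta_pos":[-1.2,0,0],"rot":[0,0,0]},{"delta_pos":[-2,0,0],"rot":[0,0,0]},{"delta_pos":[-2.8,0,0],"rot":[0,0,0]},{"delta_pos":[-3.4,0,0],"rot":[0,0,0]},{"delta_pos":[-3.8,0,0],"rot":[0,0,0]},{"delta_pos":[-3.9,0,0],"rot":[0,0,0]}]}}

```text
time: 5.38
eef_pos: [0.5575, 0.1371, 0.1225]
tool_rot: [3.14, -0.001, 1.768]
wrist_force: [-1.0, 3.0, 5.6]
gripper_width: 0.0234
```

{"method": "jog_arm", "body": {"moves": [{"delta_pos":[-0.1,0,0],"rot":[0,0,0]},{"delta_pos":[-0.2,0,0],"rot":[0,0,0]},{"delta_pos":[-0.3,0,0],"rot":[0,0,0]},{"delta_pos":[-0.3,0,0],"rot":[0,0,0]}]}}

```text
time: 5.72
eef_pos: [0.558, 0.1345, 0.1224]
tool_rot: [3.14, -0.001, 1.768]
wrist_force: [-1.4, 2.5, 5.8]
gripper_width: 0.0231
```

{"method": "jog_arm", "body": {"moves": [{"delta_pos":[-0.1,0,0],"rot":[0,0,0]},{"delta_pos":[-0.2,0,0],"rot":[0,0,0]},{"delta_pos":[-0.3,0,0],"rot":[0,0,0]},{"delta_pos":[-0.3,0,0],"rot":[0,0,0]}]}}

```text
time: 6.05
eef_pos: [0.5586, 0.1316, 0.1225]
tool_rot: [3.14, -0.001, 1.768]
wrist_force: [-0.8, 1.7, 5.6]
gripper_width: 0.0233
```

{"method": "jog_arm", "body": {"moves": [{"delta_pos":[-0.1,0,0],"rot":[0,0,0]},{"delta_pos":[-0.2,0,0],"rot":[0,0,0]},{"delta_pos":[-0.2,0,0],"rot":[0,0,0]}]}}

```text
time: 6.3
eef_pos: [0.559, 0.1297, 0.1225]
tool_rot: [3.14, -0.001, 1.768]
wrist_force: [-1.4, 2.0, 5.2]
gripper_width: 0.0234
```

{"method": "jog_arm", "body": {"moves": [{"delta_pos":[-0.1,0,0],"rot":[0,0,0]},{"delta_pos":[-0.2,0,0],"rot":[0,0,0]},{"delta_pos":[-0.2,0,0],"rot":[0,0,0]}]}}

```text
time: 6.55
eef_pos: [0.5592, 0.1287, 0.1225]
tool_rot: [3.14, -0.003, 1.769]
wrist_force: [-1.2, 6.9, 6.0]
gripper_width: 0.0234
```

{"method": "jog_arm", "body": {"moves": [{"delta_pos":[-0.1,0,0],"rot":[0,0,0]},{"delta_pos":[-0.2,0,0],"rot":[0,0,0]},{"delta_pos":[-0.2,0,0],"rot":[0,0,0]}]}}

```text
time: 6.8
eef_pos: [0.5592, 0.1286, 0.1225]
tool_rot: [3.14, -0.006, 1.77]
wrist_force: [-1.8, 16.1, 5.5]
gripper_width: 0.0232
```

{"method": "jog_arm", "body": {"moves": [{"delta_pos":[0.4,0,0],"rot":[0,0,0]},{"delta_pos":[0.8,0,0],"rot":[0,0,0]},{"delta_pos":[1.1,0,0],"rot":[0,0,0]},{"delta_pos":[1.1,0,0],"rot":[0,0,0]}]}}

```text
time: 7.13
eef_pos: [0.5576, 0.1364, 0.1225]
tool_rot: [3.14, 0.0, 1.768]
wrist_force: [-0.6, -0.3, 5.5]
gripper_width: 0.0232
```

{"method": "jog_arm", "body": {"claw": 0, "moves": [{"delta_pos":[0,0,0],"rot":[0,0,0]},{"delta_pos":[0,0,0],"rot":[0,0,0]},{"delta_pos":[0,0,0],"rot":[0,0,0]},{"delta_pos":[0,0,-3],"rot":[0,0,0]},{"delta_pos":[0,0,-7],"rot":[0,0,0]},{"delta_pos":[-3,0,-10],"rot":[0,0,0]},{"delta_pos":[-20,0,-10],"rot":[0,0,0]},{"delta_pos":[-20,0,-10],"rot":[0,0,0]},{"delta_pos":[-20,0,-10],"rot":[0,0,0]},{"delta_pos":[-20,0,-10],"rot":[0,0,0]},{"delta_pos":[-20,0,-10],"rot":[0,0,0]},{"delta_pos":[-20,0,-10],"rot":[0,0,0]}]}}

```text
time: 8.13
eef_pos: [0.5963, -0.0628, 0.2211]
tool_rot: [-3.141, 0.0, 1.764]
wrist_force: [-1.6, 0.2, 0.7]
gripper_width: 0.0855
```

```bash
python3 - <<'E'
from h import *
import pickle
p=snapshot("wrist");save(p,'w5');pickle.dump(p,open('w5.pkl','wb'))
V=np.array(p['view']);print('cam',-V[:3,:3].T@V[:3,3])
for n,z in [("yoke_seat",.088),("fork_hole",.088)]: 
  for d in tip_of(p,n)[:1]: print(n,np.round(d['position'],1),d['conf'],np.round(at_z(p,d['position'],z),4))
st=ctrl.state();go([.5977,-.06,.22],1.77,st)
cv2.imwrite('pics/w5a.png',cv2.resize(p['image'][100:300,150:400],None,fx=3,fy=3,interpolation=cv2.INTER_CUBIC)[:,:,::-1])
E
```

```text
cam [ 0.51588451 -0.07872231  0.3616883 ]
yoke_seat [186.7 255.7] 0.67 [ 0.6021 -0.0613  0.088 ]
fork_hole [182.4 407. ] 0.7 [0.5716 0.0734 0.088 ]
t 8.28 at [ 0.5959 -0.0591  0.2215] [-3.1411e+00 -6.0000e-04  1.7683e+00] w 0.0857 F [ 1.1 -0.1  0.9]
delta cm [-0.12  0.16  0.15] rot deg [-0.03 -0.04 -0.1 ]
```

View pics/w5.png

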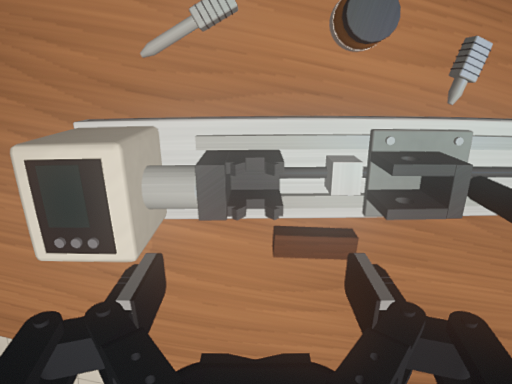

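View pics/w5a.png

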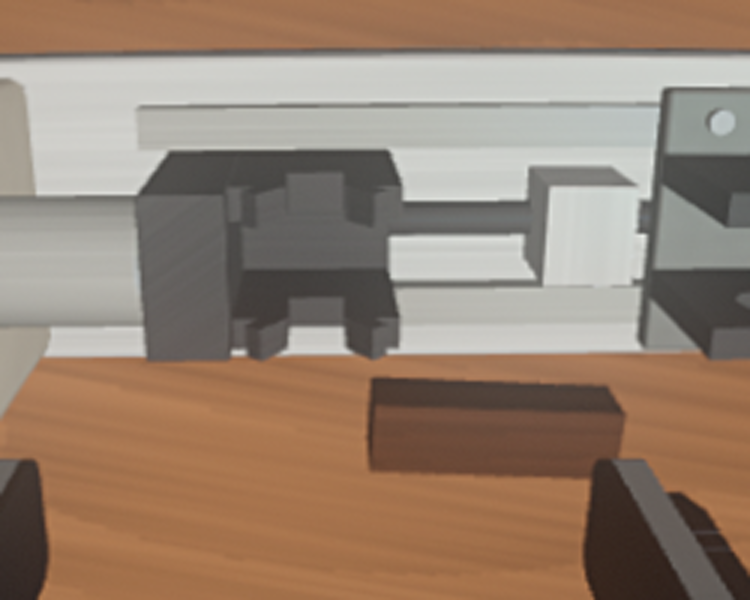

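```bash
cat >> h.py <<'E'
def tw(T,l):
    x,y,a=T;ca,sa=np.cos(a),np.sin(a);return np.array([x+ca*l[0]-sa*l[1],y+sa*l[0]+ca*l[1],l[2]])
def seg(im,p,A,B,col,sc,off):
    P=[]
    for k in np.linspace(0,1,8):
        q=proj(p,np.array(A)*(1-k)+np.array(B)*k); P.append([(q[1]-off[1]+.5)*sc-.5,(q[0]-off[0]+.5)*sc-.5])
    cv2.polylines(im,[np.round(P).astype(np.int32)],False,col,1,cv2.LINE_AA)
E
python3 - <<'E'
from h import *
import pickle
p=pickle.load(open('w5.pkl','rb'))
def over(T,name,p,off,sz,sc):
    im=cv2.resize(p['image'][off[0]:off[0]+sz[0],off[1]:off[1]+sz[1]],None,fx=sc,fy=sc,interpolation=cv2.INTER_CUBIC)[:,:,::-1].copy()
    L=lambda a,b,c:seg(im,p,tw(T,a),tw(T,b),c,sc,off)
    L((-.055,-.26,.036),(-.055,.26,.036),(0,0,255))
    L((.055,-.26,.036),(.055,.26,.036),(0,0,255))
    for s in(-1,1):
      for e in (-.0085,.0085):
        L((s*.015,-.07+e,.09),(s*.025,-.07+e,.09),(0,255,0))
      for xx in(.015,.025): L((s*xx,-.12,.108),(s*xx,-.045,.108),(255,255,0)); L((s*xx,.045,.110),(s*xx,.1,.110),(255,255,0))
    for y in(-.12,-.045,-.095): L((-.025,y,.108),(.025,y,.108),(255,255,0))
    for y in(.004,.034): L((-.02,y,.068),(.02,y,.068),(255,0,255))
    cv2.imwrite(name,im)
over((.584,.0062,.2),'pics/o1.png',p,(100,190),(150,270),2.9)
E
```

```text
(no output)
```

View pics/o1.png

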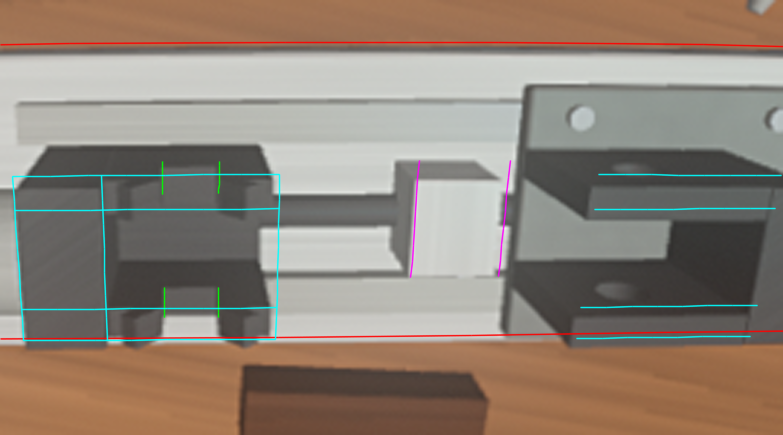

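```bash
python3 - <<'E'
from h import *
go([.392,-.349,.22],.332)
E
```

```text
t 8.28 at [ 0.5959 -0.0591  0.2215] [-3.1411e+00 -6.0000e-04  1.7683e+00] w 0.0857 F [ 1.1 -0.1  0.9]
delta cm [-24.43 -25.68   0.14] rot deg [-5.000e-02 -1.000e-02  8.229e+01]
```

{"method": "jog_arm", "body": {"moves": [{"delta_pos":[-24.4,-25.7,0.1],"rot":[0,0,82.3]},{"delta_pos":[-24.4,-25.7,0.1],"rot":[0,0,82.3]},{"delta_pos":[-24.4,-25.7,0.1],"rot":[0,0,82.3]},{"delta_pos":[-24.4,-25.7,0.1],"rot":[0,0,82.3]},{"delta_pos":[-24.4,-25.7,0.1],"rot":[0,0,82.3]},{"delta_pos":[-24.4,-25.7,0.1],"rot":[0,0,82.3]},{"delta_pos":[-24.4,-25.7,0.1],"rot":[0,0,82.3]},{"delta_pos":[-24.4,-25.7,0.1],"rot":[0,0,82.3]},{"delta_pos":[-24.4,-25.7,0.1],"rot":[0,0,82.3]},{"delta_pos":[-24.4,-25.7,0.1],"rot":[0,0,82.3]},{"delta_pos":[-24.4,-25.7,0.1],"rot":[0,0,82.3]},{"delta_pos":[-24.4,-25.7,0.1],"rot":[0,0,82.3]}]}}

```text
time: 9.28
eef_pos: [0.3922, -0.3486, 0.2207]
tool_rot: [-3.141, -0.0, 0.325]
wrist_force: [0.2, 0.2, -0.6]
gripper_width: 0.0852
```

```bash
python3 - <<'E'
from h import *
import pickle
p=snapshot("wrist");save(p,'w6');pickle.dump(p,open('w6.pkl','wb'))
for n,z in [("bar_dowel",.02),("bar_hole",.02),("bar",0)]: 
  for d in tip_of(p,n)[:1]: print(n,np.round(d['position'],1),d['conf'],np.round(at_z(p,d['position'],z),4))
go([.392,-.349,.22],.332)
E
```

```text
bar_dowel [221.6 252.6] 0.83 [ 0.4125 -0.4163  0.02  ]
bar_hole [ 97.4 255.8] 0.91 [ 0.3714 -0.2829  0.02  ]
bar [158.9 254.9] 0.79 [ 0.3927 -0.3491  0.    ]
t 9.48 at [ 0.3924 -0.3486  0.2207] [-3.1416e+00 -1.0000e-04  3.3560e-01] w 0.0853 F [ 0.   0.6 -0.4]
delta cm [-0.05  0.02  0.07] rot deg [-0.   -0.01  0.21]
```

View pics/w6.png

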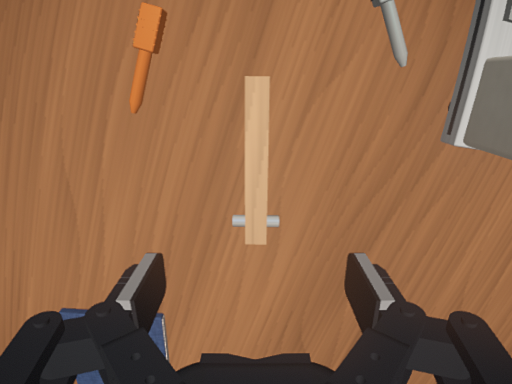

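```bash
python3 - <<'E'
from h import *
import pickle
p=pickle.load(open('w6.pkl','rb'))
a=at_z(p,[76.5,257.5],.04);b=at_z(p,[244,256],.04);print(a,b,np.linalg.norm(a-b),'mid',(a+b)/2,'yaw',np.arctan2(*(a-b)[1::-1])-np.pi/2)
l=at_z(p,[160,245],.04);r=at_z(p,[160,269],.04);print(l,r,np.linalg.norm(l-r))
m=(a+b)/2
E
```

```text
[ 0.36640775 -0.26321672  0.04      ] [ 0.42212492 -0.43270432  0.04      ] 0.17841090160735987 mid [ 0.39426633 -0.34796052  0.04      ] yaw 0.3176099229533438
[ 0.38049344 -0.34476489  0.04      ] [ 0.4038682  -0.33689452  0.04      ] 0.024664188363505708
```

```bash
python3 - <<'E'
from h import *
go([.396,-.356,.004],.318)
E
```

```text
t 9.48 at [ 0.3924 -0.3486  0.2207] [-3.1416e+00 -1.0000e-04  3.3560e-01] w 0.0853 F [ 0.   0.6 -0.4]
delta cm [ 0.09  0.81 21.67] rot deg [-0.   -0.01  1.01]
```

{"method": "jog_arm", "body": {"moves": [{"delta_pos":[0.1,0.8,4],"rot":[0,0,1]},{"delta_pos":[0.1,0.8,8],"rot":[0,0,1]},{"delta_pos":[0.1,0.8,12],"rot":[0,0,1]},{"delta_pos":[0.1,0.8,16],"rot":[0,0,1]},{"delta_pos":[0.1,0.8,19],"rot":[0,0,1]},{"delta_pos":[0.1,0.8,21],"rot":[0,0,1]},{"delta_pos":[0.1,0.8,21.5],"rot":[0,0,1]},{"delta_pos":[0.1,0.8,21.7],"rot":[0,0,1]},{"delta_pos":[0.1,0.8,21.7],"rot":[0,0,1]}]}}

```text
time: 10.23
eef_pos: [0.396, -0.3569, 0.0043]
tool_rot: [3.141, -0.0, 0.315]
wrist_force: [0.4, 1.2, 0.3]
gripper_width: 0.0853
```

{"method": "jog_arm", "body": {"claw": 1, "grip_force": 60, "moves": [{"delta_pos":[0,0,0],"rot":[0,0,0]},{"delta_pos":[0,0,0],"rot":[0,0,0]},{"delta_pos":[0,0,0],"rot":[0,0,0]},{"delta_pos":[0,0,0],"rot":[0,0,0]},{"delta_pos":[0,0,0],"rot":[0,0,0]},{"delta_pos":[0,0,0],"rot":[0,0,0]},{"delta_pos":[0,0,0],"rot":[0,0,0]},{"delta_pos":[0,0,0],"rot":[0,0,0]}]}}

```text
time: 10.9
eef_pos: [0.3957, -0.3572, 0.0043]
tool_rot: [3.141, -0.0, 0.314]
wrist_force: [-0.6, 0.7, 6.1]
gripper_width: 0.0233
```

```bash
python3 - <<'E'
from h import *
import pickle
p=snapshot("wrist");save(p,'w7');pickle.dump(p,open('w7.pkl','wb'))
go([.396,-.356,.004],.318)
E
```

```text
t 10.95 at [ 0.3957 -0.3572  0.0043] [ 3.1407e+00 -4.0000e-04  3.1390e-01] w 0.0234 F [-0.3  1.4  5.4]
delta cm [ 0.06 -0.11  0.03] rot deg [ 0.05 -0.02 -0.24]
```

View pics/w7.png

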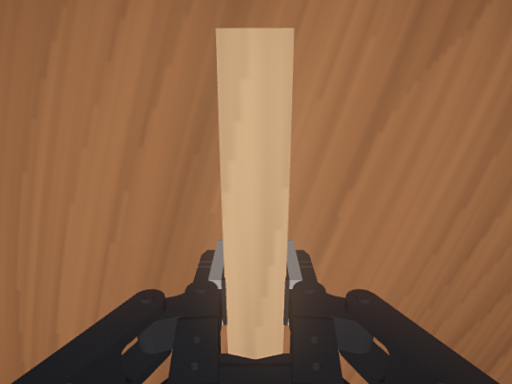

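```bash
python3 - <<'E'
from h import *
import pickle
p=pickle.load(open('w7.pkl','rb'))
st=ctrl.state();Rt=R.from_euler('xyz',st['tool_rot'])
for px in ([28.5,216.5],[28.5,294]): print(Rt.inv().apply(at_z(p,px,.04)-st['eef_pos'])*1000)
E
```

```text
[-11.07138432 -98.52434555 -35.80687287]
[ 12.24183477 -98.51065074 -35.79725012]
```

```bash
python3 - <<'E'
from h import *
go([.5877,-.0021,.21],.197)
E
```

```text
t 10.95 at [ 0.3957 -0.3572  0.0043] [ 3.1407e+00 -4.0000e-04  3.1390e-01] w 0.0234 F [-0.3  1.4  5.4]
delta cm [ 29.23 -27.83 -20.58] rot deg [ 0.05 -0.03  6.7 ]
```

{"method": "jog_arm", "body": {"moves": [{"delta_pos":[0,0,-3],"rot":[0,0,0]},{"delta_pos":[0,0,-7],"rot":[0,0,0]},{"delta_pos":[0,0,-11],"rot":[0,0,0]},{"delta_pos":[0,0,-15],"rot":[0,0,0]},{"delta_pos":[0,0,-19],"rot":[0,0,0]},{"delta_pos":[0,0,-20.5],"rot":[0,0,0]},{"delta_pos":[0,0,-20.5],"rot":[0,0,0]}]}}

```text
time: 11.53
eef_pos: [0.3969, -0.3586, 0.2129]
tool_rot: [3.135, -0.003, 0.314]
wrist_force: [0.3, -0.5, -2.1]
gripper_width: 0.0232
```

```bash
python3 - <<'E'
from h import *
go([.5877,-.0021,.21],.197)
E
```

```text
t 11.53 at [ 0.3969 -0.3586  0.2129] [ 3.1349e+00 -2.7000e-03  3.1390e-01] w 0.0232 F [ 0.3 -0.5 -2.1]
delta cm [ 29.15 -28.02   0.19] rot deg [ 0.37 -0.18  6.7 ]
```

{"method": "jog_arm", "body": {"moves": [{"delta_pos":[2,-2,0],"rot":[0,0,1]},{"delta_pos":[5,-4.8,0],"rot":[0,0,2]},{"delta_pos":[8,-7.7,0],"rot":[0,0,3]},{"delta_pos":[11,-10.5,0],"rot":[0,0,4]},{"delta_pos":[14,-13.5,0],"rot":[0,0,5]},{"delta_pos":[17,-16.3,0],"rot":[0,0,6]},{"delta_pos":[20,-19.2,0],"rot":[0,0,6.7]},{"delta_pos":[23,-22,0],"rot":[0,0,6.7]},{"delta_pos":[26,-25,0],"rot":[0,0,6.7]},{"delta_pos":[28,-27,0],"rot":[0,0,6.7]},{"delta_pos":[29.1,-28,0],"rot":[0,0,6.7]},{"delta_pos":[29.1,-28,0],"rot":[0,0,6.7]}]}}

```text
time: 12.53
eef_pos: [0.586, 0.0021, 0.2068]
tool_rot: [-3.14, 0.002, 0.2]
wrist_force: [-0.1, 0.5, -1.6]
gripper_width: 0.0234
```

```bash
python3 - <<'E'
from h import *
go([.5877,-.0021,.125],.197)
E
```

```text
t 12.53 at [0.586  0.0021 0.2068] [-3.1403e+00  1.8000e-03  2.0030e-01] w 0.0234 F [-0.1  0.5 -1.6]
delta cm [0.1  0.45 8.18] rot deg [-0.07  0.1   0.19]
```

{"method": "jog_arm", "body": {"moves": [{"delta_pos":[0.1,0.3,3],"rot":[0,0,0.2]},{"delta_pos":[0.1,0.3,6],"rot":[0,0,0.2]},{"delta_pos":[0.1,0.3,8],"rot":[0,0,0.2]},{"delta_pos":[0.1,0.3,8],"rot":[0,0,0.2]},{"delta_pos":[0.1,0.3,8],"rot":[0,0,0.2]}]}}

```text
time: 12.95
eef_pos: [0.5858, -0.0043, 0.1275]
tool_rot: [-3.141, 0.003, 0.192]
wrist_force: [-0.3, -0.3, -1.3]
gripper_width: 0.0232
```

```bash
python3 - <<'E'
from h import *
import pickle
w=snapshot("wrist");save(w,'w8')
t=snapshot("top");s=snapshot("scene");pickle.dump((w,t,s),open('w8.pkl','wb'))
go([.5877,-.0021,.0723],.197)
a=cv2.resize(t['image'][130:205,150:370],None,fx=3.5,fy=3.5,interpolation=cv2.INTER_CUBIC)
b=cv2.resize(s['image'][170:290,160:350],None,fx=3.5,fy=3.5,interpolation=cv2.INTER_CUBIC)
cv2.imwrite('pics/t8.png',a[:,:,::-1]);cv2.imwrite('pics/s8.png',b[:,:,::-1])
E
```

```text
t 13.1 at [ 0.5882 -0.0041  0.1302] [ 3.1408e+00 -2.1000e-03  1.9280e-01] w 0.0236 F [ 1.5 -1.2 -2.7]
delta cm [-0.03 -0.21  5.79] rot deg [ 0.05 -0.12 -0.24]
```

View pics/w8.png

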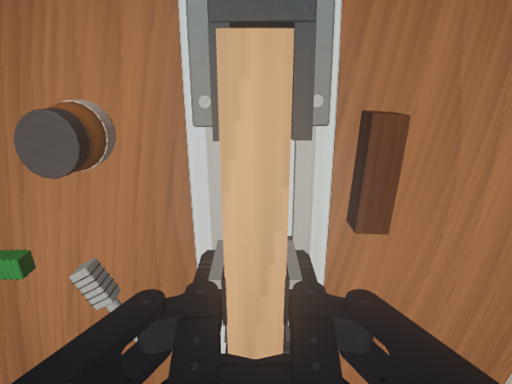

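View pics/s8.png

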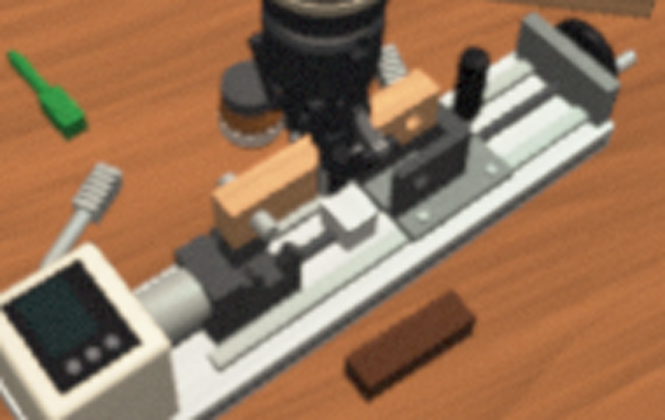

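View pics/t8.png

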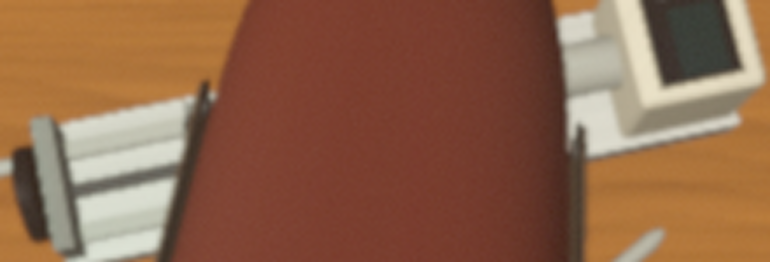

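```bash
python3 - <<'E'
from h import *
import pickle
w,t,s=pickle.load(open('w8.pkl','rb'))
print(w['cx'],w['cy'])
cv2.imwrite('pics/w8a.png',cv2.resize(w['image'][0:150,170:350],None,fx=4,fy=4,interpolation=cv2.INTER_CUBIC)[:,:,::-1])
cv2.imwrite('pics/w8b.png',cv2.resize(w['image'][150:300,170:350],None,fx=4,fy=4,interpolation=cv2.INTER_CUBIC)[:,:,::-1])
E
```

```text
254.8874799183502 191.3711853632333
```

View pics/w8a.png

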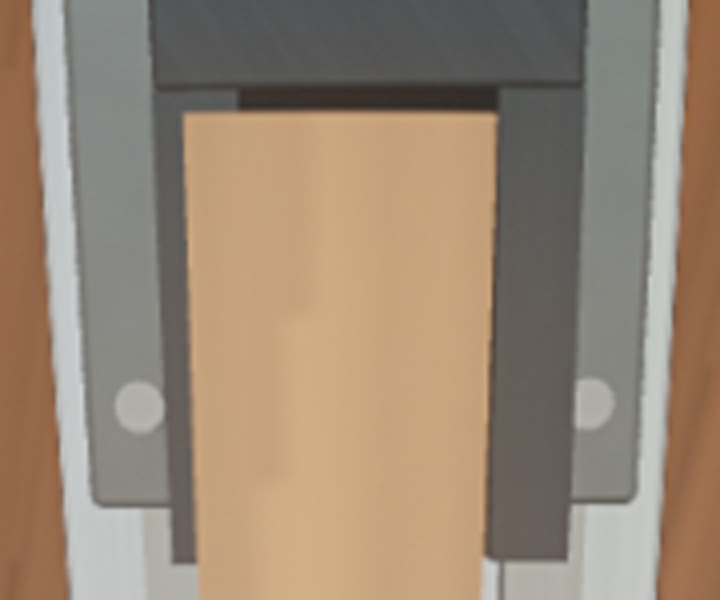

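View pics/w8b.png

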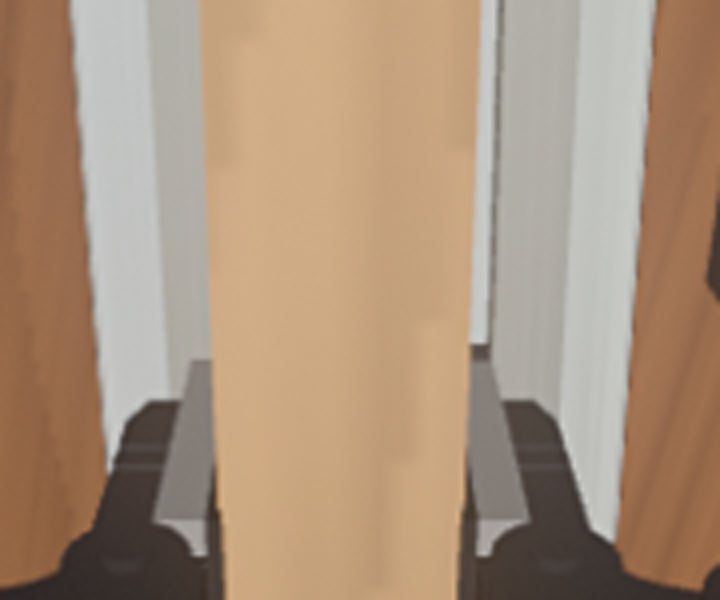

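```bash
cat >> h.py <<'E'
def camtool(p):
    # tool frame at the shot, from the camera pose (mount: cam at tool (0,-.082,-.14))
    V=np.array(p['view']);return V
E
python3 - <<'E'
from h import *
import pickle
w,t,s=pickle.load(open('w8.pkl','rb'))
st=ctrl.state();Rt=R.from_euler('xyz',st['tool_rot']);V=np.array(w['view']);print('camtool',Rt.inv().apply(-V[:3,:3].T@V[:3,3]-st['eef_pos'])*1000, st['eef_pos'])
w7=pickle.load(open('w7.pkl','rb'));V=np.array(w7['view']);
c=lambda x,y,r0=0:[y/4+r0,x/4+170]
f=lambda px,z:Rt.inv().apply(at_z(w,px,z)-st['eef_pos'])*1000
for n,a,b,z in [("back",c(155,86),c(582,86),.11),("cheekends",c(173,562),c(568,560),.11),("barend",c(184,112),c(497,112),.166),("barend",c(222,500,150),c(465,500,150),.166),("bed1",c(40,100),c(684,100),.036),("bed2",c(105,470,150),c(625,470,150),.036)]:
  A,B=f(a,z),f(b,z);print(n,np.round(A,1),np.round(B,1),'mid',np.round((A+B)/2,1),'w',np.round(np.linalg.norm(A-B),1))
E
```

```text
camtool [  -1.02948329  -82.38916582 -137.95338282] [ 0.58823915 -0.00410428  0.13016879]
back [ -22.8 -110.2   20. ] [  25.5 -110.2   20.1] mid [   1.3 -110.2   20.1] w 48.3
cheekends [-22.7 -55.7  20.1] [ 26.4 -56.   20.2] mid [  1.8 -55.9  20.1] w 49.1
barend [-13.  -98.5 -35.9] [  9.9 -98.5 -35.9] mid [ -1.6 -98.5 -35.9] w 22.9
barend [-12.7 -15.1 -35.9] [  9.9 -15.1 -35.8] mid [ -1.4 -15.1 -35.8] w 22.6
bed1 [ -52.4 -121.4   94. ] [  55.1 -121.4   94.2] mid [   1.3 -121.4   94.1] w 107.5
bed2 [-51.9  63.5  94.1] [57.4 63.5 94.3] mid [ 2.7 63.5 94.2] w 109.3
```

{"method": "jog_arm", "body": {"moves": [{"delta_pos":[0.15,-0.1,0],"rot":[0,0,-0.2]},{"delta_pos":[0.3,-0.2,0],"rot":[0,0,-0.4]},{"delta_pos":[0.3,-0.2,0],"rot":[0,0,-0.4]},{"delta_pos":[0.3,-0.2,0],"rot":[0,0,-0.4]}]}}

```text
time: 13.43
eef_pos: [0.5902, -0.0008, 0.1291]
tool_rot: [3.141, -0.001, 0.201]
wrist_force: [-0.7, -0.1, -2.9]
gripper_width: 0.0235
```

```bash
python3 - <<'E'
from h import *
import pickle
print(ctrl.state()['eef_pos'])
w=snapshot("wrist");save(w,'w9');pickle.dump(w,open('w9.pkl','wb'))
st=ctrl.state();print(st['time'],st['eef_pos'],st['tool_rot'])
cv2.imwrite('pics/w9a.png',cv2.resize(w['image'][0:150,170:350],None,fx=4,fy=4,interpolation=cv2.INTER_CUBIC)[:,:,::-1])
cv2.imwrite('pics/w9b.png',cv2.resize(w['image'][150:300,170:350],None,fx=4,fy=4,interpolation=cv2.INTER_CUBIC)[:,:,::-1])
E
```

```text
[ 0.59023851 -0.00078967  0.12908216]
13.4833 [ 0.59007421 -0.00078953  0.12892373] [ 3.14141435e+00 -3.91493336e-04  2.00632586e-01]
```

View pics/w9a.png

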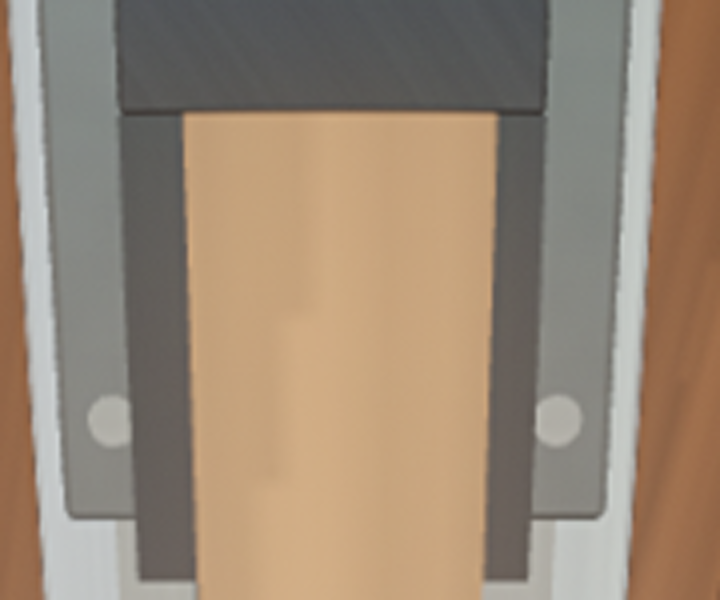

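View pics/w9b.png

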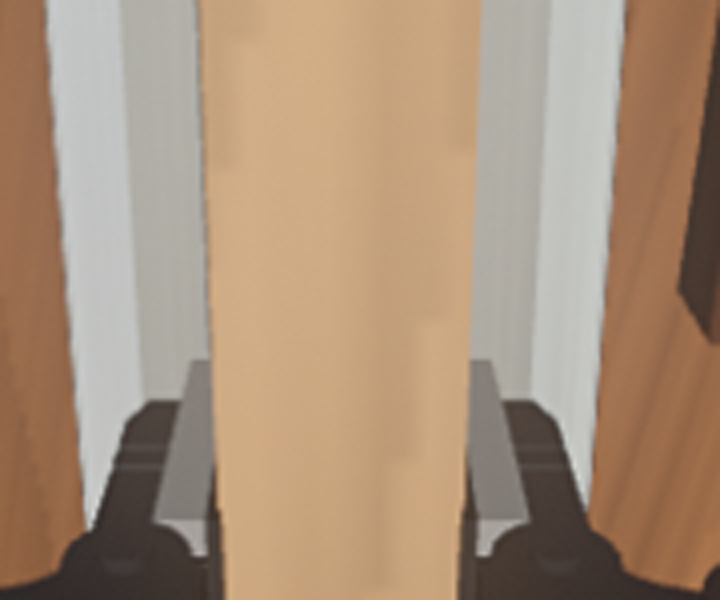

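```bash
python3 - <<'E'
from h import *
import pickle
w=pickle.load(open('w9.pkl','rb'))
st=ctrl.state();Rt=R.from_euler('xyz',st['tool_rot'])
c=lambda x,y,r0=0:[y/4+r0,x/4+170]
f=lambda px,z:Rt.inv().apply(at_z(w,px,z)-st['eef_pos'])*1000
for n,a,b,z in [("back",c(121,109),c(546,109),.11),("cheekends",c(139,580),c(529,580),.11),("barend",c(184,112),c(497,112),.165),("bar2",c(222,500,150),c(465,500,150),.165),("bed1",c(18,200),c(650,200),.036),("bed2",c(80,470,150),c(596,470,150),.036),("platebottom",c(68,518),c(604,518),.046)]:
  A,B=f(a,z),f(b,z);print(n,np.round(A,1),np.round(B,1),'mid',np.round((A+B)/2,1),'w',np.round(np.linalg.norm(A-B),1))
E
```

```text
back [ -24.4 -107.7   18.9] [  24.3 -107.6   18.9] mid [  -0.  -107.7   18.9] w 48.7
cheekends [-24.6 -52.9  18.9] [ 24.5 -52.9  18.9] mid [ -0.1 -52.9  18.9] w 49.1
barend [-11.  -98.7 -36.1] [ 12.5 -98.7 -36.1] mid [  0.7 -98.7 -36.1] w 23.5
bar2 [-10.6 -13.2 -36.1] [ 12.6 -13.1 -36.1] mid [  1.  -13.2 -36.1] w 23.2
bed1 [ -54.3 -105.2   92.9] [  53.7 -105.1   92.9] mid [  -0.3 -105.2   92.9] w 108.0
bed2 [-54.4  65.   92.9] [54.8 65.  93. ] mid [ 0.2 65.  92.9] w 109.2
platebottom [-46.7 -52.1  82.9] [ 46.7 -52.   82.9] mid [ -0.  -52.   82.9] w 93.4
```

{"method": "jog_arm", "body": {"moves": [{"delta_pos":[-0.1,0.1,0],"rot":[0,0,0]},{"delta_pos":[-0.1,0.1,1],"rot":[0,0,0]},{"delta_pos":[-0.1,0.1,2],"rot":[0,0,0]},{"delta_pos":[-0.1,0.1,2.5],"rot":[0,0,0]},{"delta_pos":[-0.1,0.1,3],"rot":[0,0,0]},{"delta_pos":[-0.1,0.1,3],"rot":[0,0,0]}]}}

```text
time: 13.98
eef_pos: [0.5881, -0.002, 0.097]
tool_rot: [-3.141, 0.002, 0.2]
wrist_force: [0.5, -0.0, -2.0]
gripper_width: 0.0233
```

{"method": "jog_arm", "body": {"moves": [{"delta_pos":[0,0,0.3],"rot":[0,0,0]},{"delta_pos":[0,0,0.6],"rot":[0,0,0]},{"delta_pos":[0,0,0.9],"rot":[0,0,0]},{"delta_pos":[0,0,1.2],"rot":[0,0,0]},{"delta_pos":[0,0,1.2],"rot":[0,0,0]}]}}

```text
time: 14.4
eef_pos: [0.5888, -0.002, 0.0861]
tool_rot: [-3.141, 0.001, 0.2]
wrist_force: [0.6, 0.2, -1.8]
gripper_width: 0.0232
```

{"method": "jog_arm", "body": {"moves": [{"delta_pos":[0,0,0.3],"rot":[0,0,0]},{"delta_pos":[0,0,0.6],"rot":[0,0,0]},{"delta_pos":[0,0,0.9],"rot":[0,0,0]},{"delta_pos":[0,0,1.1],"rot":[0,0,0]},{"delta_pos":[0,0,1.1],"rot":[0,0,0]}]}}

```text
time: 14.82
eef_pos: [0.5887, -0.002, 0.075]
tool_rot: [-3.141, 0.001, 0.2]
wrist_force: [0.2, 0.4, -1.7]
gripper_width: 0.0231
```

{"method": "jog_arm", "body": {"moves": [{"delta_pos":[0,0,0.1],"rot":[0,0,0]},{"delta_pos":[0,0,0.2],"rot":[0,0,0]},{"delta_pos":[0,0,0.2],"rot":[0,0,0]}]}}

```text
time: 15.07
eef_pos: [0.5891, -0.0021, 0.0735]
tool_rot: [3.142, 0.0, 0.2]
wrist_force: [0.3, 0.3, -1.8]
gripper_width: 0.0232
```

{"method": "jog_arm", "body": {"moves": [{"delta_pos":[0,0,0.1],"rot":[0,0,0]},{"delta_pos":[0,0,0.2],"rot":[0,0,0]},{"delta_pos":[0,0,0.2],"rot":[0,0,0]}]}}

```text
time: 15.32
eef_pos: [0.5893, -0.0021, 0.0723]
tool_rot: [3.141, -0.001, 0.2]
wrist_force: [-2.2, 0.1, 5.0]
gripper_width: 0.0234
```

{"method": "jog_arm", "body": {"claw": 0, "moves": [{"delta_pos":[0,0,0],"rot":[0,0,0]},{"delta_pos":[0,0,0],"rot":[0,0,0]},{"delta_pos":[0,0,0],"rot":[0,0,0]},{"delta_pos":[0,0,0],"rot":[0,0,0]},{"delta_pos":[0,0,-2],"rot":[0,0,0]},{"delta_pos":[0,0,-5],"rot":[0,0,0]},{"delta_pos":[0,0,-9],"rot":[0,0,0]},{"delta_pos":[0,0,-13],"rot":[0,0,0]},{"delta_pos":[0,0,-15],"rot":[0,0,0]},{"delta_pos":[0,0,-15],"rot":[0,0,0]}]}}

```text
time: 16.15
eef_pos: [0.5918, -0.0024, 0.2271]
tool_rot: [3.139, -0.008, 0.2]
wrist_force: [0.4, -0.2, 0.8]
gripper_width: 0.0857
```

```bash
python3 - <<'E'
from h import *
import pickle
w=snapshot("wrist");save(w,'w10');s=snapshot('scene');pickle.dump((w,s),open('w10.pkl','wb'))
b=cv2.resize(s['image'][170:290,160:350],None,fx=3.5,fy=3.5,interpolation=cv2.INTER_CUBIC)
cv2.imwrite('pics/s10.png',b[:,:,::-1])
go([.453,-.139,.22],.666)
E
```

```text
t 16.25 at [ 0.5897 -0.0021  0.2224] [ 3.141e+00 -1.800e-03  2.004e-01] w 0.0851 F [0.  0.5 0. ]
delta cm [-16.12  10.69   0.21] rot deg [  0.06  -0.09 -26.68]
```

View pics/w10.png

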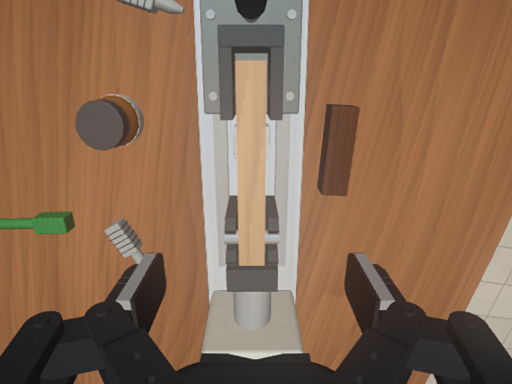

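View pics/s10.png

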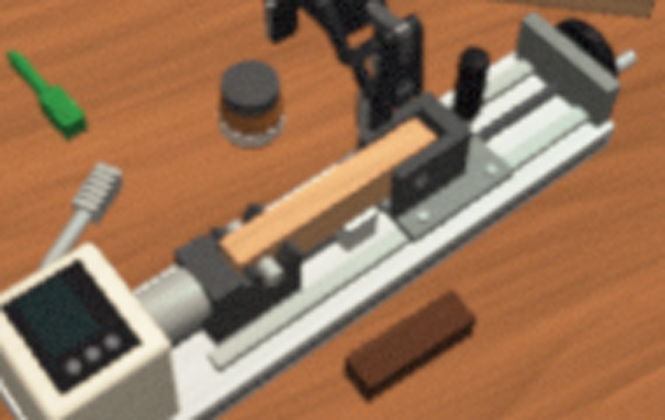

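{"method": "jog_arm", "body": {"moves": [{"delta_pos":[-16.1,10.7,0.2],"rot":[0,0,-26.7]},{"delta_pos":[-16.1,10.7,0.2],"rot":[0,0,-26.7]},{"delta_pos":[-16.1,10.7,0.2],"rot":[0,0,-26.7]},{"delta_pos":[-16.1,10.7,0.2],"rot":[0,0,-26.7]},{"delta_pos":[-16.1,10.7,0.2],"rot":[0,0,-26.7]},{"delta_pos":[-16.1,10.7,0.2],"rot":[0,0,-26.7]},{"delta_pos":[-16.1,10.7,0.2],"rot":[0,0,-26.7]}]}}

```text
time: 16.83
eef_pos: [0.4512, -0.1396, 0.2186]
tool_rot: [-3.14, 0.001, 0.663]
wrist_force: [0.5, 0.2, 0.0]
gripper_width: 0.0852
```

```bash
python3 - <<'E'
from h import *
import pickle
w=snapshot("wrist");save(w,'w11');pickle.dump(w,open('w11.pkl','wb'))
for n,z in [("pin",0),("pin_mid",.011),("pin_tip",.011)]: 
  for d in tip_of(w,n)[:2]: print(n,np.round(d['position'],1),round(d['conf'],2),np.round(at_z(w,d['position'],z),4))
st=ctrl.state();print(st['eef_pos'],st['tool_rot'])
E
```

```text
pin [155.7 258.5] 0.81 [ 0.452 -0.134  0.   ]
pin [127.7  56.3] 0.71 [ 0.2472 -0.2503  0.    ]
pin_mid [194.9 258.2] 0.9 [ 0.4786 -0.1686  0.011 ]
pin_mid [ 85.  153.8] 0.83 [ 0.3167 -0.14    0.011 ]
pin_tip [ 69.9 116.8] 0.94 [ 0.2766 -0.1508  0.011 ]
pin_tip [227.7 262. ] 0.69 [ 0.5079 -0.1985  0.011 ]
[ 0.45312067 -0.1382114   0.21911796] [-3.14082875e+00  1.49072924e-04  6.67506831e-01]
```

View pics/w11.png

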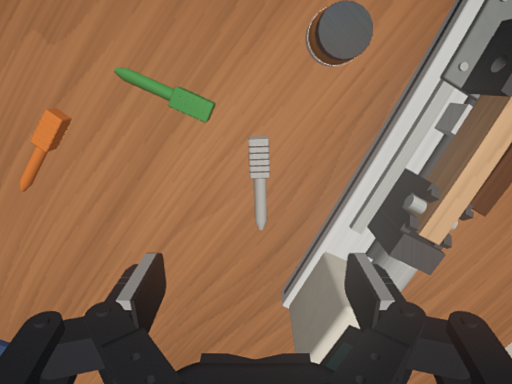

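```bash
python3 - <<'E'
from h import *
import pickle
w=pickle.load(open('w11.pkl','rb'))
a=at_z(w,[137.5,258.5],.022);b=at_z(w,[178,259.5],.022);t=at_z(w,[229,262],.011);s=at_z(w,[180,260.3],.011)
l=at_z(w,[157,249],.022);r=at_z(w,[157,269],.022)
print('len',np.linalg.norm(a-b),np.linalg.norm((t-b)[:2]),'w',np.linalg.norm(l-r),'mid',(a+b)/2,(l+r)/2)
for u,v in((a,b),(b,t),(a,t),(s,t)): print(np.arctan2((v-u)[1],(v-u)[0]))
m=(a+b)/2
go([m[0],m[1],.004],np.arctan2((t-a)[1],(t-a)[0])+np.pi/2)
E
```

```text
len 0.044534873748214965 0.06686056796100132 w 0.021504826709418643 mid [ 0.45094382 -0.1321584   0.022     ] [ 0.45016215 -0.13118305  0.022     ]
-0.8801860644017894
-0.8567435011210498
-0.8661155191911413
-0.8694818722511011
t 17.03 at [ 0.4531 -0.1382  0.2191] [-3.1408e+00  1.0000e-04  6.6750e-01] w 0.0852 F [ 0.6 -0.2 -1. ]
delta cm [ 0.21 -0.59 21.51] rot deg [-0.04  0.01 -2.13]
```

{"method": "jog_arm", "body": {"moves": [{"delta_pos":[0.2,-0.6,4],"rot":[0,0,-2.1]},{"delta_pos":[0.2,-0.6,8],"rot":[0,0,-2.1]},{"delta_pos":[0.2,-0.6,12],"rot":[0,0,-2.1]},{"delta_pos":[0.2,-0.6,16],"rot":[0,0,-2.1]},{"delta_pos":[0.2,-0.6,19],"rot":[0,0,-2.1]},{"delta_pos":[0.2,-0.6,21],"rot":[0,0,-2.1]},{"delta_pos":[0.2,-0.6,21.6],"rot":[0,0,-2.1]},{"delta_pos":[0.2,-0.6,21.7],"rot":[0,0,-2.1]},{"delta_pos":[0.2,-0.6,21.7],"rot":[0,0,-2.1]}]}}

```text
time: 17.78
eef_pos: [0.4511, -0.1327, 0.003]
tool_rot: [3.142, -0.0, 0.704]
wrist_force: [0.8, 0.3, 1.1]
gripper_width: 0.0853
```

{"method": "jog_arm", "body": {"claw": 1, "grip_force": 70, "moves": [{"delta_pos":[0,0,0],"rot":[0,0,0]},{"delta_pos":[0,0,0],"rot":[0,0,0]},{"delta_pos":[0,0,0],"rot":[0,0,0]},{"delta_pos":[0,0,0],"rot":[0,0,0]},{"delta_pos":[0,0,0],"rot":[0,0,0]},{"delta_pos":[0,0,0],"rot":[0,0,0]},{"delta_pos":[0,0,0],"rot":[0,0,0]},{"delta_pos":[0,0,0],"rot":[0,0,0]}]}}

```text
time: 18.45
eef_pos: [0.4509, -0.1332, 0.0034]
tool_rot: [3.141, -0.0, 0.703]
wrist_force: [-1.3, 0.6, 9.3]
gripper_width: 0.0207
```

```bash
python3 - <<'E'
from h import *
import pickle
w=snapshot("wrist");save(w,'w12');pickle.dump(w,open('w12.pkl','wb'))
go([.45,-.132,.22],.7)
E
```

```text
t 18.5 at [ 0.4509 -0.1332  0.0033] [ 3.1408e+00 -5.0000e-04  7.0300e-01] w 0.0203 F [-1.2  1.5  9.5]
delta cm [ 2.000e-02 -1.300e-01 -2.167e+01] rot deg [ 0.05 -0.03  0.17]
```

View pics/w12.png

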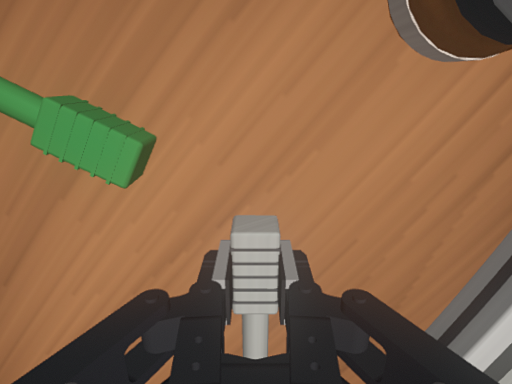

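```bash
python3 - <<'E'
from h import *
import pickle
w=pickle.load(open('w12.pkl','rb'))
st=ctrl.state();Rt=R.from_euler('xyz',st['tool_rot'])
for px,z in(([233,255],.022),([313,255.5],.022),([355,255.5],.018)): print(Rt.inv().apply(at_z(w,px,z)-st['eef_pos'])*1000)
w9=.2
# tester estimates: TCP at seat was local y -8.5, x~0
T=(.5891+np.sin(.2)*-.0085,-.0021+np.cos(.2)*.0085,.2);print('T',T)
E
```

```text
[  0.27470104 -22.31479529 -18.67845578]
[  0.48632354  19.33168874 -18.64402704]
[  0.49253703  49.8385116  -14.61887267]
T (np.float64(0.5874113106882419), np.float64(0.006230565911650556), 0.2)
```

```bash
python3 - <<'E'
from h import *
go([.440,.049,.15],1.771)
E
```

```text
t 18.5 at [ 0.4509 -0.1332  0.0033] [ 3.1408e+00 -5.0000e-04  7.0300e-01] w 0.0203 F [-1.2  1.5  9.5]
delta cm [ 10.96 -14.59 -14.67] rot deg [ 6.000e-02  0.000e+00 -6.119e+01]
```

{"method": "jog_arm", "body": {"moves": [{"delta_pos":[0,0,-2],"rot":[0,0,0]},{"delta_pos":[0,0,-5],"rot":[0,0,0]},{"delta_pos":[0,0,-9],"rot":[0,0,0]},{"delta_pos":[0,0,-13],"rot":[0,0,0]},{"delta_pos":[0,0,-14.7],"rot":[0,0,0]},{"delta_pos":[0,0,-14.7],"rot":[0,0,0]}]}}

```text
time: 19.0
eef_pos: [0.4528, -0.1341, 0.1537]
tool_rot: [3.135, -0.003, 0.703]
wrist_force: [0.9, -0.8, -2.9]
gripper_width: 0.0202
```

```bash
python3 - <<'E'
from h import *
go([.440,.049,.15],1.771)
E
```

```text
t 19.0 at [ 0.4528 -0.1341  0.1537] [ 3.1352e+00 -2.9000e-03  7.0300e-01] w 0.0202 F [ 0.9 -0.8 -2.9]
delta cm [ 10.86 -14.8    0.31] rot deg [ 4.200e-01  4.000e-02 -6.119e+01]
```

{"method": "jog_arm", "body": {"moves": [{"delta_pos":[1,-1.3,0],"rot":[0,0,-5]},{"delta_pos":[2,-2.7,0],"rot":[0,0,-11]},{"delta_pos":[3,-4.1,0],"rot":[0,0,-17]},{"delta_pos":[4.2,-5.7,0],"rot":[0,0,-23]},{"delta_pos":[5.4,-7.4,0],"rot":[0,0,-29]},{"delta_pos":[6.5,-8.9,0],"rot":[0,0,-35]},{"delta_pos":[7.7,-10.5,0],"rot":[0,0,-42]},{"delta_pos":[9,-12.2,0],"rot":[0,0,-49]},{"delta_pos":[10.2,-13.9,0],"rot":[0,0,-56]},{"delta_pos":[10.9,-14.8,0],"rot":[0,0,-61]},{"delta_pos":[10.9,-14.8,0],"rot":[0,0,-61]},{"delta_pos":[10.9,-14.8,0],"rot":[0,0,-61]}]}}

```text
time: 20.0
eef_pos: [0.4372, 0.0506, 0.1487]
tool_rot: [-3.14, -0.0, 1.767]
wrist_force: [-0.4, 0.2, -2.5]
gripper_width: 0.0208
```

```bash
python3 - <<'E'
from h import *
go([.445,.0496,.0803],1.771)
E
```

```text
t 20.0 at [0.4372 0.0506 0.1487] [-3.1399e+00 -2.0000e-04  1.7670e+00] w 0.0208 F [-0.4  0.2 -2.5]
delta cm [-0.25  0.76  6.84] rot deg [-0.1  -0.01 -0.23]
```

{"method": "jog_arm", "body": {"moves": [{"delta_pos":[-0.2,0.7,2.5],"rot":[0,0,-0.2]},{"delta_pos":[-0.2,0.7,5],"rot":[0,0,-0.2]},{"delta_pos":[-0.2,0.7,6.8],"rot":[0,0,-0.2]},{"delta_pos":[-0.2,0.7,6.8],"rot":[0,0,-0.2]},{"delta_pos":[-0.2,0.7,6.8],"rot":[0,0,-0.2]}]}}

```text
time: 20.42
eef_pos: [0.4442, 0.0491, 0.0809]
tool_rot: [-3.139, -0.0, 1.769]
wrist_force: [1.0, -0.7, -1.3]
gripper_width: 0.0204
```

```bash
python3 - <<'E'
from h import *
import pickle
st=ctrl.state()
w=snapshot("wrist");save(w,'w13');s=snapshot('scene');t=snapshot('top');pickle.dump((w,s,t),open('w13.pkl','wb'))
b=cv2.resize(s['image'][140:270,190:350],None,fx=4,fy=4,interpolation=cv2.INTER_CUBIC)
cv2.imwrite('pics/s13.png',b[:,:,::-1])
b=cv2.resize(t['image'][140:260,170:330],None,fx=4,fy=4,interpolation=cv2.INTER_CUBIC)
cv2.imwrite('pics/t13.png',b[:,:,::-1])
go([.445,.0496,.0803],1.771)
E
```

```text
t 20.57 at [0.4461 0.0494 0.0827] [3.1399e+00 5.0000e-04 1.7700e+00] w 0.0203 F [ 0.2  0.3 -1.5]
delta cm [ 0.04 -0.11  0.24] rot deg [ 0.09  0.03 -0.06]
```

View pics/w13.png

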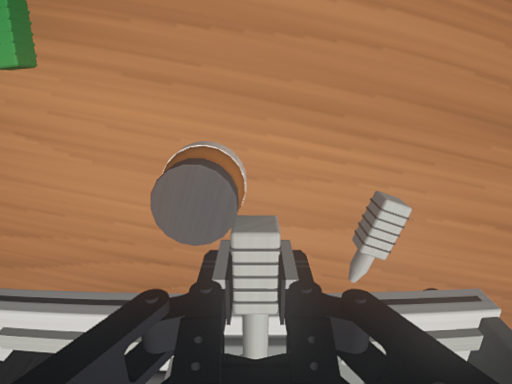

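View pics/s13.png

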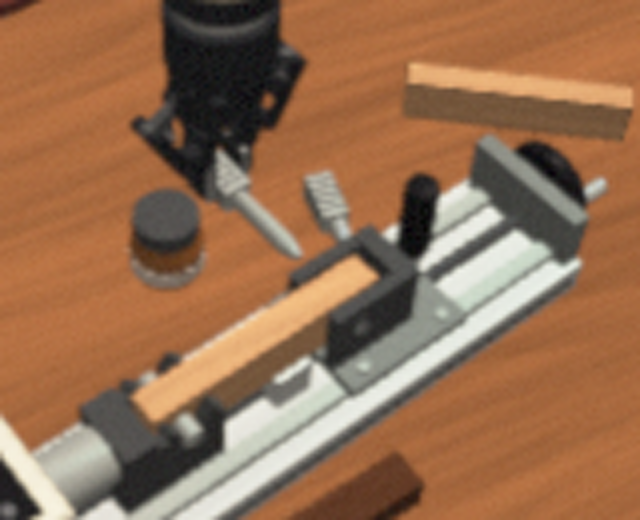

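View pics/t13.png

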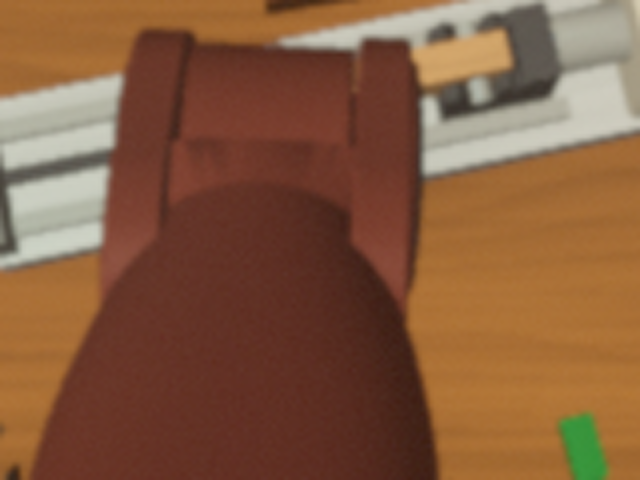

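{"method": "jog_arm", "body": {"moves": [{"delta_pos":[0,0,0],"rot":[0,0,0]},{"delta_pos":[0,0,0],"rot":[0,0,0]}]}}

```text
time: 20.73
eef_pos: [0.4459, 0.0496, 0.0825]
tool_rot: [3.14, 0.0, 1.771]
wrist_force: [0.3, 0.7, -3.6]
gripper_width: 0.0208
```

```bash
python3 - <<'E'
from h import *
import pickle
w,s,t=pickle.load(open('w13.pkl','rb'))
go([.445,.0496,.0803],1.771)
T=(.5874,.0062,.2);g=lambda l:(proj(s,tw(T,l))-[140,190]+.5)*4-.5
print('hole outer far',g((.025,.07,.088)),'bar hole', 'cheek far top corner',g((.025,.045,.11)),g((.025,.1,.11)),'tip',g((-.04,.07,.088)))
E
```

```text
t 20.73 at [0.4459 0.0496 0.0825] [3.1400e+00 4.0000e-04 1.7708e+00] w 0.0208 F [ 0.3  0.7 -3.6]
delta cm [ 0.01 -0.09  0.22] rot deg [ 0.09  0.02 -0.01]
hole outer far [325.36172921 363.34686567] bar hole cheek far top corner [324.84960698 336.53346536] [282.7794077  401.03375585] tip [262.58749034 299.89869464]
```

{"method": "jog_arm", "body": {"moves": [{"delta_pos":[0,0,0.2],"rot":[0,0,0]},{"delta_pos":[0,0,0.2],"rot":[0,0,0]},{"delta_pos":[0,0.6,0.2],"rot":[0,0,0]},{"delta_pos":[0,1.2,0.2],"rot":[0,0,0]},{"delta_pos":[0,1.6,0.2],"rot":[0,0,0]},{"delta_pos":[0,1.6,0.2],"rot":[0,0,0]}]}}

```text
time: 21.23
eef_pos: [0.4624, 0.0531, 0.0798]
tool_rot: [3.14, 0.0, 1.771]
wrist_force: [-0.0, 0.6, -1.7]
gripper_width: 0.0203
```

```bash
python3 - <<'E'
from h import *
s=snapshot('scene')
b=cv2.resize(s['image'][140:270,190:350],None,fx=4.5,fy=4.5,interpolation=cv2.INTER_CUBIC)
cv2.imwrite('pics/s14.png',b[:,:,::-1])
go([.445,.0496,.0803],1.771)
E
```

```text
t 21.28 at [0.4616 0.053  0.0796] [3.1413e+00 1.0000e-04 1.7713e+00] w 0.0206 F [ 0.5  0.4 -1.7]
delta cm [-0.   -1.7  -0.07] rot deg [0.02 0.   0.02]
```

View pics/s14.png

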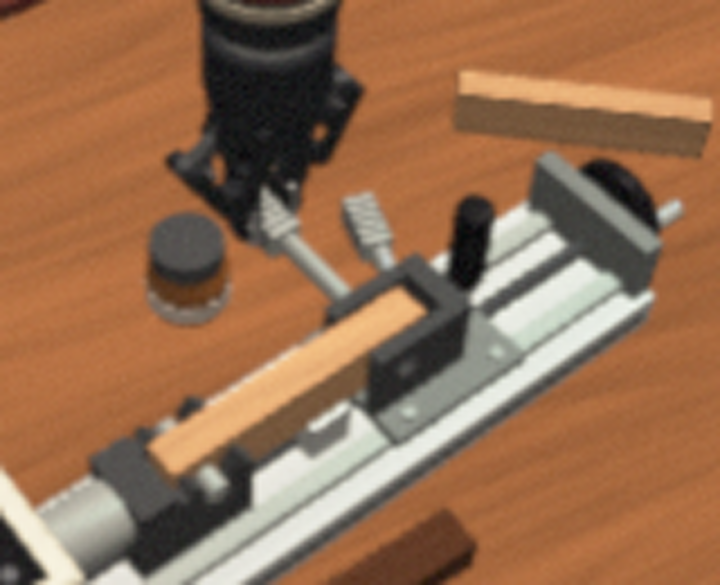

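Aligned with the hole at (407,367). I'll advance in steps and watch the force.

{"method": "jog_arm", "body": {"moves": [{"delta_pos":[0,0.4,-0.05],"rot":[0,0,0]},{"delta_pos":[0,0.8,-0.05],"rot":[0,0,0]},{"delta_pos":[0,1.2,-0.05],"rot":[0,0,0]},{"delta_pos":[0,1.6,-0.05],"rot":[0,0,0]},{"delta_pos":[0,1.6,-0.05],"rot":[0,0,0]}]}}

```text
time: 21.7
eef_pos: [0.4777, 0.0562, 0.0802]
tool_rot: [3.141, 0.0, 1.771]
wrist_force: [-0.3, -0.5, -1.1]
gripper_width: 0.0201
```

{"method": "jog_arm", "body": {"moves": [{"delta_pos":[0,0.4,0],"rot":[0,0,0]},{"delta_pos":[0,0.8,0],"rot":[0,0,0]},{"delta_pos":[0,1,0],"rot":[0,0,0]},{"delta_pos":[0,1,0],"rot":[0,0,0]}]}}

```text
time: 22.03
eef_pos: [0.487, 0.0582, 0.0802]
tool_rot: [3.141, 0.0, 1.771]
wrist_force: [-0.7, -0.3, -2.0]
gripper_width: 0.0206
```

{"method": "jog_arm", "body": {"moves": [{"delta_pos":[0,0.4,0],"rot":[0,0,0]},{"delta_pos":[0,0.8,0],"rot":[0,0,0]},{"delta_pos":[0,1.2,0],"rot":[0,0,0]},{"delta_pos":[0,1.5,0],"rot":[0,0,0]},{"delta_pos":[0,1.5,0],"rot":[0,0,0]}]}}

```text
time: 22.45
eef_pos: [0.502, 0.0612, 0.0802]
tool_rot: [3.141, 0.0, 1.771]
wrist_force: [-0.2, -0.9, -1.3]
gripper_width: 0.0202
```

{"method": "jog_arm", "body": {"moves": [{"delta_pos":[0,0.4,0],"rot":[0,0,0]},{"delta_pos":[0,0.8,0],"rot":[0,0,0]},{"delta_pos":[0,1.2,0],"rot":[0,0,0]},{"delta_pos":[0,1.5,0],"rot":[0,0,0]},{"delta_pos":[0,1.5,0],"rot":[0,0,0]}]}}

```text
time: 22.87
eef_pos: [0.5166, 0.0642, 0.0802]
tool_rot: [3.141, 0.0, 1.771]
wrist_force: [-0.4, -0.9, -2.3]
gripper_width: 0.0205
```

{"method": "jog_arm", "body": {"moves": [{"delta_pos":[0,0.3,0],"rot":[0,0,0]},{"delta_pos":[0,0.6,0],"rot":[0,0,0]},{"delta_pos":[0,0.9,0],"rot":[0,0,0]},{"delta_pos":[0,0.9,0],"rot":[0,0,0]}]}}

```text
time: 23.2
eef_pos: [0.5253, 0.066, 0.0802]
tool_rot: [3.141, 0.0, 1.771]
wrist_force: [-0.0, 0.9, -1.7]
gripper_width: 0.0201
```

{"method": "jog_arm", "body": {"moves": [{"delta_pos":[0,0.1,0],"rot":[0,0,0]},{"delta_pos":[0,0.2,0],"rot":[0,0,0]},{"delta_pos":[0,0.2,0],"rot":[0,0,0]}]}}

```text
time: 23.45
eef_pos: [0.5267, 0.0663, 0.0801]
tool_rot: [3.142, 0.0, 1.771]
wrist_force: [0.1, -0.1, -2.6]
gripper_width: 0.0204
```

{"method": "jog_arm", "body": {"moves": [{"delta_pos":[0,0.1,0],"rot":[0,0,0]},{"delta_pos":[0,0.2,0],"rot":[0,0,0]},{"delta_pos":[0,0.2,0],"rot":[0,0,0]}]}}

```text
time: 23.7
eef_pos: [0.5274, 0.0665, 0.0799]
tool_rot: [-3.139, 0.0, 1.771]
wrist_force: [-4.6, -1.2, 0.5]
gripper_width: 0.0206
```

{"method": "jog_arm", "body": {"moves": [{"delta_pos":[0,0.1,0],"rot":[0,0,0]},{"delta_pos":[0,0.2,0],"rot":[0,0,0]},{"delta_pos":[0,0.2,0],"rot":[0,0,0]}]}}

```text
time: 23.95
eef_pos: [0.5274, 0.0666, 0.0795]
tool_rot: [-3.136, 0.0, 1.771]
wrist_force: [-11.4, -1.6, 3.6]
gripper_width: 0.0203
```

```bash
python3 - <<'E'
from h import *
s=snapshot('scene');w=snapshot('wrist');save(w,'w15')
b=cv2.resize(s['image'][140:270,190:350],None,fx=4.5,fy=4.5,interpolation=cv2.INTER_CUBIC)
cv2.imwrite('pics/s15.png',b[:,:,::-1])
go([.5274,.0665,.08],1.771)
E
```

```text
t 24.05 at [0.5273 0.0666 0.0795] [-3.1358 -0.      1.7709] w 0.0205 F [-10.1  -3.6   2.7]
delta cm [-0.01  0.   -0.05] rot deg [-0.33 -0.   -0.  ]
```

View pics/s15.png

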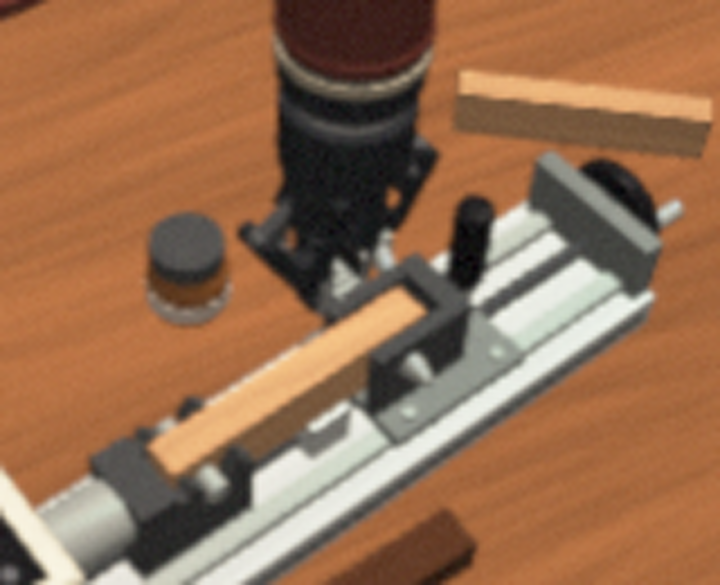

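View pics/w15.png

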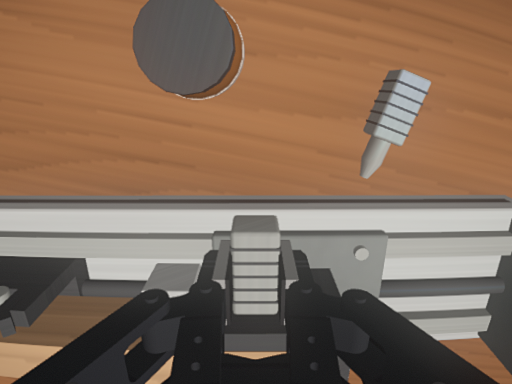

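{"method": "jog_arm", "body": {"moves": [{"delta_pos":[0,-0.15,0],"rot":[0,0,0]},{"delta_pos":[0,-0.15,0],"rot":[0,0,0]}]}}

```text
time: 24.22
eef_pos: [0.5273, 0.0666, 0.0796]
tool_rot: [-3.139, -0.0, 1.771]
wrist_force: [-6.2, -1.9, -1.8]
gripper_width: 0.0201
```

{"method": "jog_arm", "body": {"claw": 0.35, "moves": [{"delta_pos":[0,0,0],"rot":[0,0,0]},{"delta_pos":[0,0,0],"rot":[0,0,0]},{"delta_pos":[0,0,0],"rot":[0,0,0]},{"delta_pos":[0,0,0],"rot":[0,0,0]}]}}

```text
time: 24.55
eef_pos: [0.5298, 0.0668, 0.0805]
tool_rot: [3.14, 0.0, 1.771]
wrist_force: [0.5, -0.3, -0.5]
gripper_width: 0.0557
```

```bash
python3 - <<'E'
from h import *
w=snapshot('wrist');save(w,'w16')
go([.5274,.0665,.08],1.771)
E
```

```text
t 24.6 at [0.5297 0.0668 0.0804] [3.1404e+00 2.0000e-04 1.7712e+00] w 0.0555 F [-0.1  0.5  0.7]
delta cm [ 0.01 -0.23  0.04] rot deg [0.07 0.01 0.01]
```

View pics/w16.png

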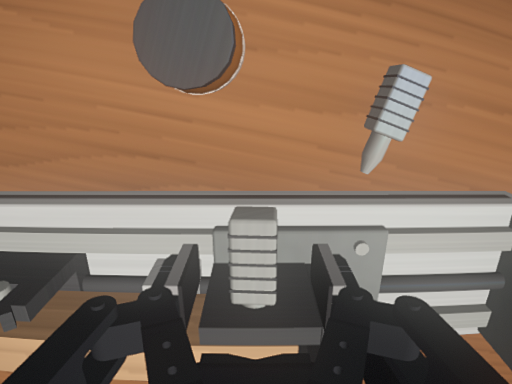

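{"method": "jog_arm", "body": {"moves": [{"delta_pos":[0,-0.2,-1],"rot":[0,0,0]},{"delta_pos":[0,-0.2,-3],"rot":[0,0,0]},{"delta_pos":[0,-0.2,-6],"rot":[0,0,0]},{"delta_pos":[0,-1,-10],"rot":[0,0,0]},{"delta_pos":[0,-1,-13],"rot":[0,0,0]},{"delta_pos":[0,-1,-13],"rot":[0,0,0]},{"delta_pos":[0,-1,-13],"rot":[0,0,0]}]}}

```text
time: 25.18
eef_pos: [0.5205, 0.0648, 0.2127]
tool_rot: [3.137, 0.001, 1.771]
wrist_force: [1.3, 0.1, -1.0]
gripper_width: 0.0555
```

```bash
python3 - <<'E'
from h import *
import pickle
w=snapshot('wrist');save(w,'w17');s=snapshot('scene');pickle.dump((w,s),open('w17.pkl','wb'))
b=cv2.resize(s['image'][140:270,190:350],None,fx=4.5,fy=4.5,interpolation=cv2.INTER_CUBIC)
cv2.imwrite('pics/s17.png',b[:,:,::-1])
cv2.imwrite('pics/w17a.png',cv2.resize(w['image'][90:270,150:350],None,fx=3.3,fy=3.3,interpolation=cv2.INTER_CUBIC)[:,:,::-1])
for n in ["pin_mid","fork_hole"]:
  for d in tip_of(w,n)[:2]: print(n,np.round(d['position'],1),round(d['conf'],2),np.round(at_z(w,d['position'],.088),4))
st=ctrl.state();print(st['time'],st['eef_pos'],st['tool_rot'])
E
```

```text
fork_hole [234.3 254.4] 0.98 [0.5696 0.0737 0.088 ]
25.3833 [0.51840061 0.06480143 0.20909047] [-3.13953527e+00 -4.61907835e-04  1.77122134e+00]
```

View pics/w17a.png

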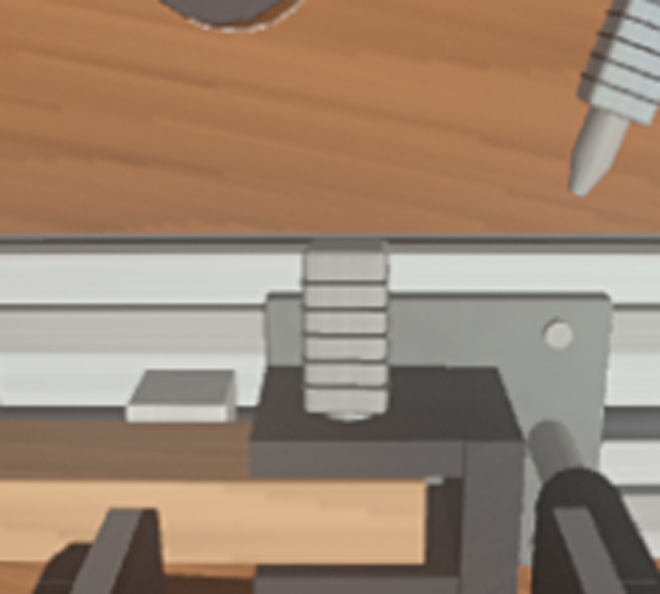

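View pics/s17.png

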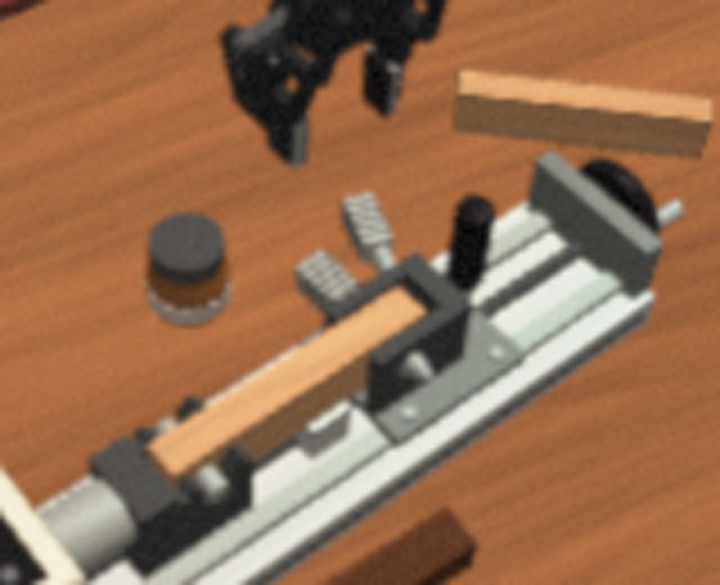

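```bash
python3 - <<'E'
from h import *
import pickle
w,s=pickle.load(open('w17.pkl','rb'))
T=(.5874,.0062,.2)
def loc(P):
    d=P[:2]-np.array(T[:2]);c,n=np.cos(.2),np.sin(.2);return np.round([1000*(c*d[0]+n*d[1]),1000*(-n*d[0]+c*d[1])],1)
c=lambda x,y:[(y+.5)/3.3-.5+90,(x+.5)/3.3-.5+150]
for n,px,z in [("cheek outer top",c(347,441),.11),("cheek inner",c(347,476),.11),("handle front",c(347,411),.098),("handle rear top",c(347,250),.098),("shank arc",c(347,418),.0935),("cheekcornerL",c(250,441),.11),("bedtop",c(347,240),.036),("backcorner",c(523,441),.11),("handleL",c(303,350),.098),("handleR",c(388,350),.098)]: print(n,loc(at_z(w,px,z)))
V=np.array(w['view']);print('cam local',loc(-V[:3,:3].T@V[:3,3]))
E
```

```text
cheek outer top [-25.2  70.1]
cheek inner [-15.4  70.1]
handle front [-28.3  70.1]
handle rear top [-71.7  70.1]
shank arc [-24.4  70.1]
cheekcornerL [-25.2  45.6]
bedtop [-59.1  70. ]
backcorner [-25.2 114.6]
handleL [-45.3  58.8]
handleR [-45.3  80.6]
cam local [-136.6   70.5]
```

```bash
python3 - <<'E'
from h import *
go([.4784,.0555,.083],1.771)
E
```

```text
t 25.38 at [0.5184 0.0648 0.2091] [-3.1395e+00 -5.0000e-04  1.7712e+00] w 0.0556 F [-0.2  0.8 -0.8]
delta cm [-0.12 -4.08 12.62] rot deg [-0.12 -0.03  0.01]
```

{"method": "jog_arm", "body": {"claw": 1, "moves": [{"delta_pos":[-0.1,-2.5,0],"rot":[0,0,0]},{"delta_pos":[-0.1,-4.1,0],"rot":[0,0,0]},{"delta_pos":[-0.1,-4.1,0],"rot":[0,0,0]},{"delta_pos":[-0.1,-4.1,3],"rot":[0,0,0]},{"delta_pos":[-0.1,-4.1,6],"rot":[0,0,0]},{"delta_pos":[-0.1,-4.1,9],"rot":[0,0,0]},{"delta_pos":[-0.1,-4.1,11.5],"rot":[0,0,0]},{"delta_pos":[-0.1,-4.1,12.6],"rot":[0,0,0]},{"delta_pos":[-0.1,-4.1,12.6],"rot":[0,0,0]},{"delta_pos":[-0.1,-4.1,12.6],"rot":[0,0,0]}]}}

```text
time: 26.22
eef_pos: [0.4788, 0.0557, 0.0834]
tool_rot: [-3.14, -0.001, 1.771]
wrist_force: [-0.1, -0.2, 0.8]
gripper_width: 0.0001
```

```bash
python3 - <<'E'
from h import *
w=snapshot('wrist');save(w,'w18')
go([.4784,.0555,.083],1.771)
E
```

```text
t 26.27 at [0.4796 0.0557 0.0843] [-3.1414e+00 -1.0000e-04  1.7712e+00] w -0.0 F [ 0.6 -0.2  1.3]
delta cm [ 0.01 -0.12  0.13] rot deg [-0.01 -0.01  0.01]
```

View pics/w18.png

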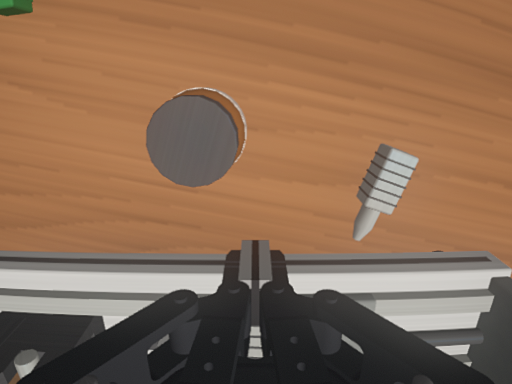

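{"method": "jog_arm", "body": {"moves": [{"delta_pos":[0,0.4,0],"rot":[0,0,0]},{"delta_pos":[0,0.8,0],"rot":[0,0,0]},{"delta_pos":[0,1.1,0],"rot":[0,0,0]},{"delta_pos":[0,1.2,0],"rot":[0,0,0]},{"delta_pos":[0,1.3,0],"rot":[0,0,0]},{"delta_pos":[0,1.3,0],"rot":[0,0,0]}]}}

```text
time: 26.77
eef_pos: [0.4923, 0.0583, 0.0843]
tool_rot: [3.141, 0.0, 1.771]
wrist_force: [-0.3, -0.5, -0.0]
gripper_width: -0.0
```

{"method": "jog_arm", "body": {"moves": [{"delta_pos":[0,0.1,0],"rot":[0,0,0]},{"delta_pos":[0,0.2,0],"rot":[0,0,0]},{"delta_pos":[0,0.2,0],"rot":[0,0,0]}]}}

```text
time: 27.02
eef_pos: [0.494, 0.0586, 0.0841]
tool_rot: [-3.142, -0.0, 1.771]
wrist_force: [0.7, -0.9, -0.3]
gripper_width: -0.0003
```

{"method": "jog_arm", "body": {"moves": [{"delta_pos":[0,0.1,0],"rot":[0,0,0]},{"delta_pos":[0,0.2,0],"rot":[0,0,0]},{"delta_pos":[0,0.2,0],"rot":[0,0,0]}]}}

```text
time: 27.27
eef_pos: [0.4942, 0.0589, 0.0837]
tool_rot: [-3.138, -0.0, 1.771]
wrist_force: [-6.5, -1.6, 3.6]
gripper_width: -0.0002
```

{"method": "jog_arm", "body": {"moves": [{"delta_pos":[0,0.1,0],"rot":[0,0,0]},{"delta_pos":[0,0.2,0],"rot":[0,0,0]},{"delta_pos":[0,0.2,0],"rot":[0,0,0]}]}}

```text
time: 27.52
eef_pos: [0.4943, 0.0591, 0.0834]
tool_rot: [-3.135, -0.0, 1.771]
wrist_force: [-12.1, -2.7, 8.0]
gripper_width: -0.0
```

{"method": "jog_arm", "body": {"moves": [{"delta_pos":[0,-0.5,0],"rot":[0,0,0]},{"delta_pos":[0,-1.5,0],"rot":[0,0,0]},{"delta_pos":[0,-2.5,0],"rot":[0,0,0]},{"delta_pos":[0,-2.5,-4],"rot":[0,0,0]},{"delta_pos":[0,-2.5,-8],"rot":[0,0,0]},{"delta_pos":[0,-1,-12],"rot":[0,0,0]},{"delta_pos":[0,1.2,-12.6],"rot":[0,0,0]},{"delta_pos":[0,1.2,-12.6],"rot":[0,0,0]},{"delta_pos":[0,1.2,-12.6],"rot":[0,0,0]},{"delta_pos":[0,1.2,-12.6],"rot":[0,0,0]}]}}

```text
time: 28.35
eef_pos: [0.5087, 0.0618, 0.2093]
tool_rot: [-3.14, -0.0, 1.771]
wrist_force: [-0.4, -0.1, -0.5]
gripper_width: -0.0001
```

```bash
python3 - <<'E'
from h import *
import pickle
w=snapshot('wrist');save(w,'w19');s=snapshot('scene');pickle.dump((w,s),open('w19.pkl','wb'))
b=cv2.resize(s['image'][140:270,190:350],None,fx=4.5,fy=4.5,interpolation=cv2.INTER_CUBIC)
cv2.imwrite('pics/s19.png',b[:,:,::-1])
cv2.imwrite('pics/w19a.png',cv2.resize(w['image'][90:270,150:350],None,fx=3.3,fy=3.3,interpolation=cv2.INTER_CUBIC)[:,:,::-1])
st=ctrl.state();print(st['time'],st['eef_pos'],st['tool_rot'])
E
```

```text
28.45 [0.50831152 0.06177773 0.20909684] [-3.13932729e+00 -5.55355170e-04  1.77112690e+00]
```

View pics/w19a.png

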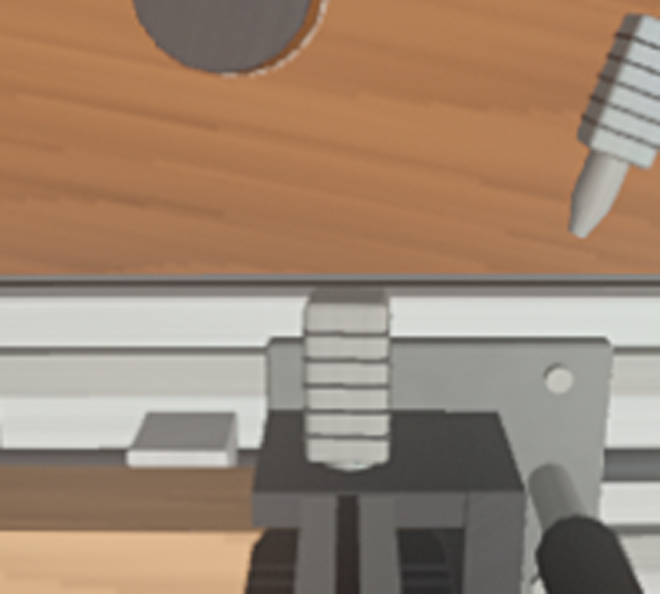

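View pics/s19.png

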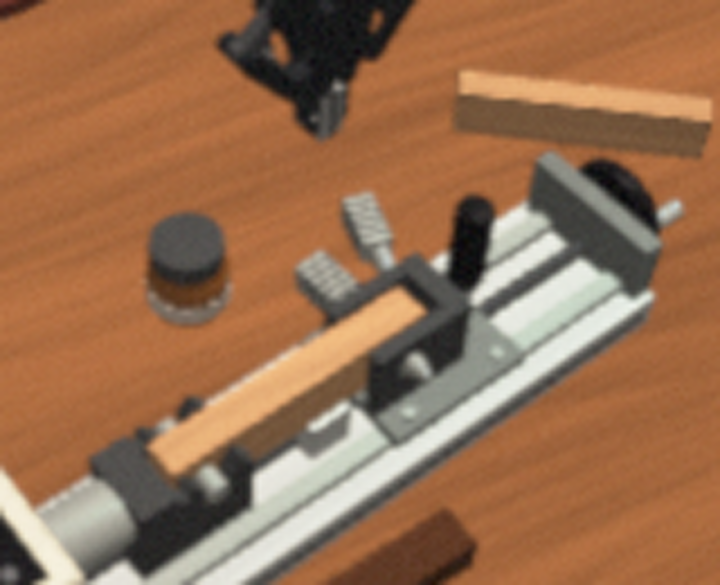

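```bash
python3 - <<'E'
from h import *
import pickle
w,s=pickle.load(open('w19.pkl','rb'))
T=(.5874,.0062,.2)
def loc(P):
    d=P[:2]-np.array(T[:2]);c,n=np.cos(.2),np.sin(.2);return np.round([1000*(c*d[0]+n*d[1]),1000*(-n*d[0]+c*d[1])],1)
c=lambda x,y:[(y+.5)/3.3-.5+90,(x+.5)/3.3-.5+150]
for n,px,z in [("cheek outer top",c(347,492),.11),("handle front",c(347,463),.098),("handle front@96",c(347,463),.096),("handle rear top",c(347,304),.096),("shank arc",c(347,470),.0935),("plate",c(347,340),.046)]: print(n,loc(at_z(w,px,z)))
# predicted rows for shoulder flush, level pin
def pr(l): 
    q=proj(w,tw(T,l));return (q-[90,150]+.5)*3.3-.5
for l in [(-.025,.07,.099),(-.025,.07,.097),(-.069,.07,.099),(-.069,.07,.095),(-.025,.07,.0935),(-.025,.07,.11)]: print(l,np.round(pr(l),1))
q=c(0,0)
E
```

```text
cheek outer top [-25.5  69.7]
handle front [-27.8  69.7]
handle front@96 [-26.9  69.7]
handle rear top [-70.9  69.7]
shank arc [-23.6  69.7]
plate [-44.3  69.6]
(-0.025, 0.07, 0.099) [474.4 348.3]
(-0.025, 0.07, 0.097) [471.1 348.3]
(-0.069, 0.07, 0.099) [314.7 348.3]
(-0.069, 0.07, 0.095) [310.  348.3]
(-0.025, 0.07, 0.0935) [465.3 348.3]
(-0.025, 0.07, 0.11) [493.6 348.3]
```

{"method": "jog_arm", "body": {"moves": [{"delta_pos":[0,3,0],"rot":[0,0,0]},{"delta_pos":[0,7,0],"rot":[0,0,0]},{"delta_pos":[0,11,0],"rot":[0,0,0]},{"delta_pos":[0,12.5,0],"rot":[0,0,0]},{"delta_pos":[0,12.5,0],"rot":[0,0,0]},{"delta_pos":[0,12.5,0],"rot":[0,0,0]}]}}

```text
time: 28.95
eef_pos: [0.6315, 0.0867, 0.2086]
tool_rot: [-3.139, -0.0, 1.771]
wrist_force: [-0.0, -0.2, 0.0]
gripper_width: 0.0002
```

```bash
python3 - <<'E'
from h import *
import pickle
w=snapshot('wrist');save(w,'w20');pickle.dump(w,open('w20.pkl','wb'))
cv2.imwrite('pics/w20a.png',cv2.resize(w['image'][20:220,150:350],None,fx=3,fy=3,interpolation=cv2.INTER_CUBIC)[:,:,::-1])
st=ctrl.state();print(st['time'],st['eef_pos'],st['tool_rot'])
E
```

```text
29.0 [0.63093144 0.08657365 0.20904542] [-3.13912927e+00 -3.70380667e-04  1.77123826e+00]
```

View pics/w20a.png

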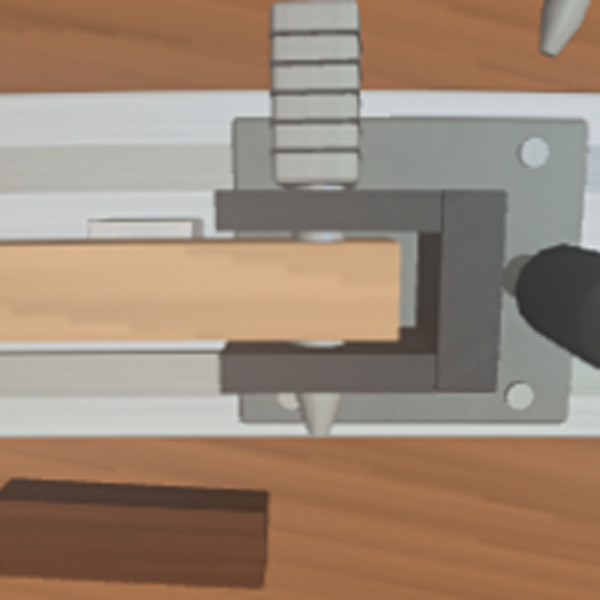

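```bash
python3 - <<'E'
from h import *
import pickle
w=pickle.load(open('w20.pkl','rb'))
T=(.5874,.0062,.2)
def loc(P):
    d=P[:2]-np.array(T[:2]);c,n=np.cos(.2),np.sin(.2);return np.round([1000*(c*d[0]+n*d[1]),1000*(-n*d[0]+c*d[1])],1)
c=lambda x,y:[(y+.5)/3-.5+20,(x+.5)/3-.5+150]
for n,px,z in [("cheek outer top",c(317,190.5),.11),("cheek far outer",c(317,391),.11),("handle front",c(317,184),.097),("handle front chamf",c(317,188),.093),("handle rear top",c(317,3),.096),("tip",c(318,437),.086),("bar near",c(318,240),.108),("bar far",c(318,342),.108),("bar end",c(400,290),.108),("back inner",c(440,290),.11),("cheek end",c(216,210),.11),("cheek end",c(221,380),.11)]: print(n,loc(at_z(w,px,z)))
V=np.array(w['view']);print('cam local',loc(-V[:3,:3].T@V[:3,3]))
E
```

```text
cheek outer top [-23.9  70.1]
cheek far outer [24.7 70.1]
handle front [-25.5  70.1]
handle front chamf [-24.6  70.1]
handle rear top [-67.9  70.1]
tip [42.5 70.4]
bar near [-12.3  70.3]
bar far [12.6 70.3]
bar end [-0.3 90.6]
back inner [ -0.5 100.2]
cheek end [-19.4  45.8]
cheek end [21.8 45.9]
cam local [-22.5  69.7]
```

```bash
python3 - <<'E'
from h import *
print(ctrl.state()['time']);print(finish_job())
E
```

```text
29.0
the job is handed in; nothing more can be done
None
```

I handed the job in at about 29 s of the 61 s allowed, and every final measurement was within its limit. The interface gives no verdict.

**What I did:**
- **Crosshead:** I slid it against its yoke-side stop, then back 8 mm, which puts it at joint 0.
- **Bar:** I laid the dowel in the yoke notches. Contact came at exactly the expected height for a bar resting at z = 68 mm.
- **Pin:** I inserted it from the robot side until the shoulder stopped it and released it. I then gave the handle a light push of about 12 N to seat it.

**Last picture (from above, before handing in):**

| Check | Measured | Expected |
|---|---|---|
| Bar end | y = 90.6 mm | 90 mm |
| Fork back, inner face | y = 100.2 mm | 100 mm |
| Pin axis | y = 70.1–70.4 mm | 70 mm |
| Pin tip from fork centre | about 42 mm | 41 mm |
| Gap at the handle | about 1 mm or less | 0 mm |

The gripper was clear, about 50 mm above the crosshead's handle. The blank, block, jar and short pin were never touched.

**Where checks disagreed:**
- Two earlier, more oblique views suggested a 2–3 mm gap at the handle. The overhead view and the hard stop when pushing both say the pin is home, so I put this down to the pin sagging slightly in its holes and the bevelled edge of the handle.
- The tester's position from the early pictures differed by 2–4 mm from the one found by touch. I used the touch and close-up values.

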